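# Clear the work shelf after a nebuliser service

## Robot

A 6-joint arm with a two-finger parallel gripper is mounted at the origin on a cart in front of the work surface, level with it; the furniture and walls round the work are solid. World frame = base frame: x ahead of the robot, y to its left, z up, the work surface at z = 0. Lengths are in m, angles in rad, forces in N, time in s.
With the tool pointing down it reaches from about 0.325 to 0.775 m from the base axis. Payload 9.3 kg.
Tool frame: the origin (TCP) lies at the very end of the fingers, on their centre line; the grasp point (between the pads) lies 19 mm behind it; y points along the fingers, z is the direction in which the jaws open and shut, and the axes are right-handed (so a half turn about y gives the same grasp; the last joint's range is limited). The gripper opens to 85 mm and grips with 20 to 120 N. Pads are 22 mm wide; open, the fingers measure 114 mm over their backs; the gripper's body (76 mm by 85 mm) begins 54 mm behind the grasp point. The pads swing forward as they close: fully open they stand 13 mm farther back than shut.
Start: joints at [1.114, 0.259, 0.021, 1.334, 0, 1.418], TCP at [0.165, 0.525, 0.209] pointing down, gripper open.
Joint ranges: [-3.04, 3.04], [-0.91, 1.82], [-1.04, 1.36], [-1.92, 1.95], [-1.52, 1.45], [-3.14, 3.14]. Speed limits (rad/s): [2.22, 2.22, 2.79, 3.14, 3.14, 3.14].

## Interface

Orientations are given as a 3x3 rotation matrix whose columns are the frame's x, y, z axes.
In Python, from bench import manip gives the robot as it stands.
- The arm moves only by the shell command python3 -m creep 'ROWS' [FORCE]. ROWS is a JSON object of lists of equal length, an entry for each row: "hand": the opening, from 0 (shut) to 1 (fully open); "slide": the shift along the world's x, y, z each as a share of 20 mm, from -1 to 1, a list of three; "roll": the turn about the world's z as a share of 5 degrees, from -1 to 1. A call has exactly 5 rows; each row shifts and turns the pose as measured when the row begins; what a row does not reach is not made up. A row lasts 1/8 s, in which the tool goes at most 62.5 mm and 10.7 degrees, less where a joint would pass 70% of its speed; a pose out of reach is approached as far as the arm can. A call with a number of a shift or a turn outside -1 to 1 is refused whole. A call with a gripper value outside its range is refused whole. The fingers move at their own pace and stop on an object; FORCE is the grip in N (left out, the last holds). Time passes only in rows, so rows that do not move let the fingers close, or fill a call up. It gives the time, the measured TCP pose, the force and the opening at its end, in the units of the state.
- manip.sense(): the state, without advancing time (a new reading comes with each control period).
- manip.camera(name): name is "side" or "top" or "wrist"; returns the picture (400x640x3 uint8, red, green, blue); there is no depth.
- manip.camera_info(name): a dict with "fx", "fy", "cx", "cy" (pixels), "xyz" and "rotation" of the camera in the world. Camera axes: x right, y up, looking along -z (the intrinsics and any distortion apply to the point x, -y, -z); pixel columns grow to the right and rows downward; lengths in m; the calibration is good to about 2 mm. A picture is of the moment at which its call begins: read the wrist's pose just before it. camera_info takes no time and is no camera call; for the wrist camera it gives the pose at the moment of the call.
- manip.close_job(): hands the job in, once; it reports no verdict.
The state is a dict: "time_s": time; "qpos": joint angles; "joint_velocities": joint speeds; "joint_efforts": joint torques, N m; "tool_pos": TCP position; "orientation": TCP orientation; "force": force on the tool from outside, world axes, zero at the start; "torque": the same for the moment, N m; "finger_gap": opening from 0.0 (shut) to 1.0 (fully open).
Only numpy, scipy, OpenCV 4.12 (cv2) and the standard library are available. Lean on these libraries where they do the work, as an engineer would, in place of code of your own. Each camera call takes 0.05 s, during which the arm holds its last target.

## Task

The nebuliser service is finished: put away the five things left mixed up on the work shelf, so it is clear for the next run. Stand the two white-capped amber vials upright in the two empty cells of the vial rack, one in each; lay the clear nebuliser case down in the long slot of the spares tray; and in the tool tray, lay the hex-key set in its slot and stand the eye loupe, wide end down, in the round pocket. Each must sit right down on the floor of its place and be let go; leave the black-capped vial standing in the rack and the marker pen where it lies.

Things in the scene. Friction and masses are not known exactly. Their poses are not given: they have to be found in the camera images.
- vial_a_mid (a point): One of two alike amber sample vials with white screw caps: 27 mm in diameter, 58 mm tall (cap 24 mm in diameter, the top 12 mm). The point is its centre, 29 mm above its underside; z up. Like everything listed it stands on the raised grey work shelf, a flat board on short legs over the freezer, its top at z = 0.075 m.
- vial_b_mid (a point): The other white-capped amber vial, same size. The point is its centre, 29 mm above its underside; z up.
- nebuliser_mid (a point): Clear, pale-blue tinted flat case with a spare glass nebuliser, lying flat: 24 mm wide (its x), 110 mm long (its y), 20 mm high. The point is its centre, 10 mm above its underside. Either end may lead.
- hexkeys_mid (a point): Red hex-key set, lying flat with the keys on top: 26 mm wide (its x), 88 mm long (its y), block 18 mm high, 22 mm with the keys. The point is 11 mm above the middle of its underside. Either end may lead.
- loupe_mid (a point): Black eye loupe standing on its wide end: foot 37 mm in diameter for the lower 19 mm, narrowing to 28 mm, 36 mm tall. The point is on its axis, 18 mm above its underside; z up.
- vial_rack: Aluminium rack 136 x 48 x 22 mm high, plus a 15 mm lip at each end; fixed. Origin: centre of its underside; x along, y across. One row of three 40 mm square cells, centres at x = -44, 0, +44 mm, y = 0; floors 4 mm, wall tops 22 mm above the underside. The x = -44 mm cell holds a vial; the other two are empty.
- spares_tray: Shallow fixed tray, dark foam insert, 148 x 108 mm, foam top 10 mm, rim 11 mm above its underside. Origin: centre of its underside; x along, y across. Two metal cones sit in recesses on its +y side, up to 18 mm high. The empty slot for the nebuliser case is 126 mm (x) by 36 mm (y), centred at x = 0, y = -27.5 mm, its floor 4 mm above the underside.
- tool_tray: Shallow fixed tray, dark foam insert, 124 x 122 mm, foam top 10 mm, rim 11 mm above its underside. Origin: centre of its underside; x along its slot. Empty slot for the hex-key set: 102 mm (x) by 40 mm (y), centred at x = 0, y = -33 mm. Empty round pocket for the loupe: 52 mm wide, centred at x = 0, y = +27 mm. Both floors 4 mm above the underside.
- vial_in_rack_mid (a point): Amber vial with a black cap, 27 mm in diameter, 58 mm tall, already standing loose in the rack's end cell (x = -44 mm of the rack). The point is its centre, 29 mm above its underside. It stays there.
- marker_mid (a point): Marker pen, 13 mm wide, 120 mm long (its y axis), 11 mm high, lying near the right-hand edge of the shelf. The point is its centre. It stays where it lies.

How it is judged:
At the end, for the whole second after the job is handed in: White-capped vials upright in the two free rack cells, one each (10 mm); nebuliser case flat in the spares slot, hex keys flat in the tool-tray slot (12 x 10 mm), loupe upright in the pocket (11 mm); seated within 3.5 mm, at rest. Black-capped vial in its cell; marker moved under 20 mm ((((x of vial_a_mid in the frame of vial_rack between -0.01 and 0.01 m and y of vial_a_mid in the frame of vial_rack between -0.01 and 0.01 m and z of vial_a_mid in the frame of vial_rack between 0.0295 and 0.0365 m and angle between vial_a_mid's own z axis and vertical below 0.25 rad) and (x of vial_b_mid in the frame of vial_rack between 0.034 and 0.054 m and y of vial_b_mid in the frame of vial_rack between -0.01 and 0.01 m and z of vial_b_mid in the frame of vial_rack between 0.0295 and 0.0365 m and angle between vial_b_mid's own z axis and vertical below 0.25 rad)) or ((x of vial_b_mid in the frame of vial_rack between -0.01 and 0.01 m and y of vial_b_mid in the frame of vial_rack between -0.01 and 0.01 m and z of vial_b_mid in the frame of vial_rack between 0.0295 and 0.0365 m and angle between vial_b_mid's own z axis and vertical below 0.25 rad) and (x of vial_a_mid in the frame of vial_rack between 0.034 and 0.054 m and y of vial_a_mid in the frame of vial_rack between -0.01 and 0.01 m and z of vial_a_mid in the frame of vial_rack between 0.0295 and 0.0365 m and angle between vial_a_mid's own z axis and vertical below 0.25 rad))) and x of nebuliser_mid in the frame of spares_tray between -0.012 and 0.012 m and y of nebuliser_mid in the frame of spares_tray between -0.0375 and -0.0175 m and z of nebuliser_mid in the frame of spares_tray between 0.0105 and 0.0175 m and angle between each of nebuliser_mid, hexkeys_mid, loupe_mid's own z axis and vertical below 0.15 rad and x of hexkeys_mid in the frame of tool_tray between -0.012 and 0.012 m and y of hexkeys_mid in the frame of tool_tray between -0.043 and -0.023 m and z of hexkeys_mid in the frame of tool_tray between 0.0115 and 0.0185 m and x of loupe_mid in the frame of tool_tray between -0.011 and 0.011 m and y of loupe_mid in the frame of tool_tray between 0.016 and 0.038 m and z of loupe_mid in the frame of tool_tray between 0.0185 and 0.0255 m and linear speed of each of vial_a, vial_b, nebuliser, hexkeys, loupe below 0.02 m/s and x of vial_in_rack_mid in the frame of vial_rack between -0.054 and -0.034 m and y of vial_in_rack_mid in the frame of vial_rack between -0.01 and 0.01 m and z of vial_in_rack_mid in the frame of vial_rack between 0.0295 and 0.0365 m and angle between vial_in_rack_mid's own z axis and vertical below 0.25 rad and distance of marker_mid from where it was at the start of the episode below 0.02 m); the robot touches nothing.
It fails at once if the black-capped vial is lifted out of its cell or tipped over (z of vial_in_rack_mid in the frame of vial_rack above 0.045 m or angle between vial_in_rack_mid's own z axis and vertical above 0.5 rad).
It fails at once if the marker pen is pushed away or picked up (distance of marker_mid from where it was at the start of the episode above 0.03 m).
It also fails if it takes over 106 s, if anything falls off the work surface, if the arm or the gripper's body presses on something with over 40 N, if the wrist force passes 120 N, or if a joint passes its speed limit or range.

## Working session

There is one attempt and no reset: what is moved stays moved. The work goes in short steps, Python scripts to look and compute and a shell command to move; the robot and the scene stay as the last step left them, time stands still between calls to the robot, and variables do not carry over. Pictures are saved under pics/ and viewed, and the job is handed in when it is done.

```bash
mkdir -p pics; ls; python3 - <<'E'
from bench import manip
import cv2,json
s=manip.sense()
for k,v in s.items(): print(k,v)
for n in ["side","top","wrist"]:
    i=manip.camera_info(n); print(n,i)
    im=manip.camera(n); cv2.imwrite(f"pics/{n}0.png",im[:,:,::-1])
E
```

```text
pics
time_s 0.0
qpos [1.11442295e+00 2.59190617e-01 2.07377937e-02 1.33370639e+00
 4.39901004e-05 1.41819952e+00]
joint_velocities [ 1.27282105e-03  1.88231523e-03 -6.75748140e-04 -8.20339164e-04
  5.33533483e-06  1.69957500e-03]
joint_efforts [ 4.63238102e-03 -5.55644059e+01  3.44529784e+01  1.33400408e-02
  4.41735267e-05  9.27718446e-06]
tool_pos [0.16436509 0.52452846 0.20835762]
orientation [[ 9.54213539e-01 -6.40105639e-04  2.99125581e-01]
 [-2.99126160e-01 -1.20401710e-03  9.54212812e-01]
 [-2.50644688e-04 -9.99999070e-01 -1.34036176e-03]]
force [ 0.4560189  -0.72560222  0.07312867]
torque [0.01403485 0.03628939 0.02410687]
finger_gap 1.0012591326458877
side {'fx': 411.0883656841452, 'fy': 411.0883656841452, 'cx': 319.3118255037679, 'cy': 196.3670292894561, 'xyz': array([-0.04570899, -0.21026031,  0.73197256]), 'rotation': array([[ 0.18245267,  0.7185211 , -0.67114712],
       [-0.98317466,  0.13948455, -0.11794768],
       [ 0.00886676,  0.68137471,  0.73188106]])}
top {'fx': 470.908563503443, 'fy': 470.908563503443, 'cx': 321.57853576524366, 'cy': 206.13535274659947, 'xyz': array([ 0.36269321, -0.09243869,  0.98852226]), 'rotation': array([[-1.77701476e-02,  9.87592046e-01, -1.56032600e-01],
       [-9.99837790e-01, -1.80105038e-02, -1.26673302e-04],
       [-2.93532728e-03,  1.56005039e-01,  9.87751898e-01]])}
wrist {'fx': 337.20070407566686, 'fy': 337.20070407566686, 'cx': 323.14976779602654, 'cy': 195.40126604921068, 'xyz': array([0.08989494, 0.54763626, 0.37233318]), 'rotation': array([[ 0.29867756, -0.90991726, -0.28782339],
       [ 0.95435225,  0.28417832,  0.0919482 ],
       [-0.00187209, -0.30214776,  0.95325926]])}
```

View pics/side0.png

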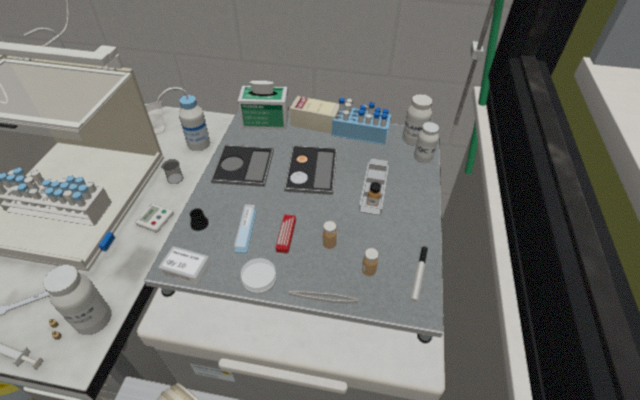

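View pics/top0.png

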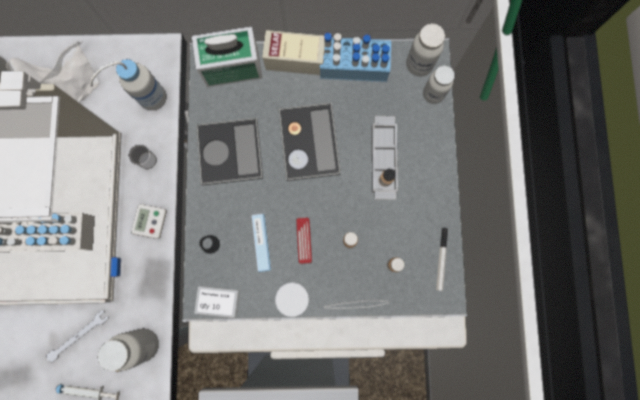

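View pics/wrist0.png

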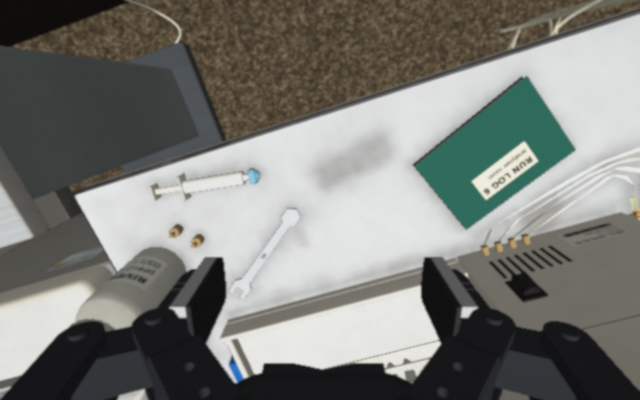

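```bash
cat > h.py <<'E'
from bench import manip
import cv2,numpy as np
def ray(info,u,v):
    d=np.array([(u-info['cx'])/info['fx'],-(v-info['cy'])/info['fy'],-1.0])
    return info['xyz'],info['rotation']@d
def onz(info,u,v,z):
    o,d=ray(info,u,v); return o+d*(z-o[2])/d[2]
def proj(info,p):
    c=info['rotation'].T@(np.asarray(p)-info['xyz']); return info['cx']+info['fx']*c[0]/-c[2], info['cy']-info['fy']*c[1]/-c[2]
E
python3 - <<'E'
import cv2
a=cv2.imread('pics/top0.png')
cv2.imwrite('pics/topc1.png',cv2.resize(a[95:215,190:410],(792,432),interpolation=cv2.INTER_CUBIC))
cv2.imwrite('pics/topc2.png',cv2.resize(a[205:305,190:460],(800,296),interpolation=cv2.INTER_CUBIC))
E
```

```text
(no output)
```

View pics/topc1.png

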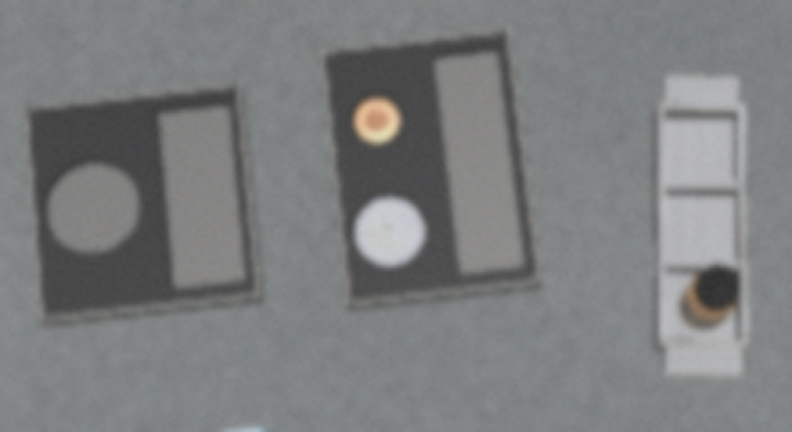

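View pics/topc2.png

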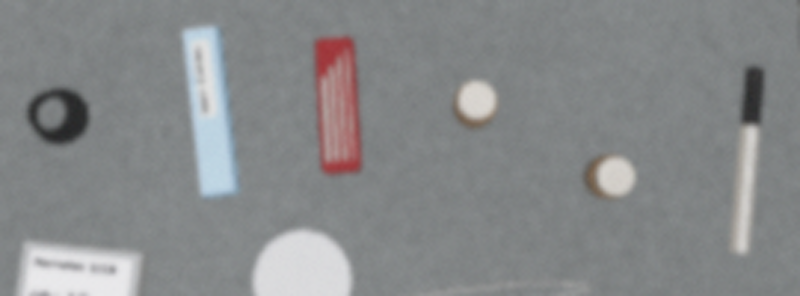

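```bash
cat > meas.py <<'E'
from h import *
im=cv2.imread('pics/top0.png'); info=manip.camera_info('top')
hsv=cv2.cvtColor(im,cv2.COLOR_BGR2HSV); H,S,V=cv2.split(hsv)
def comps(m,x0,x1,y0,y1,name,z,minA=40):
    r=np.zeros_like(m,np.uint8); r[y0:y1,x0:x1]=m[y0:y1,x0:x1]
    cs,_=cv2.findContours(r,cv2.RETR_EXTERNAL,cv2.CHAIN_APPROX_NONE)
    for c in cs:
        if cv2.contourArea(c)<minA: continue
        P=np.array([onz(info,u,v,z)[:2] for u,v in c[:,0,:]],np.float32)*1000
        (cx,cy),(w,h),a=cv2.minAreaRect(P)
        bx=cv2.boxPoints(((cx,cy),(w,h),a)); e=[bx[1]-bx[0],bx[2]-bx[1]]; L=max(e,key=np.linalg.norm)
        an=np.degrees(np.arctan2(L[1],L[0])); an=(an+90)%180-90
        print(name,'ctr %.1f %.1f size %.1f %.1f longaxis deg %.1f'%(cx,cy,w,h,an),'px',cv2.boundingRect(c))
mx=im.max(2).astype(int); mn=im.min(2).astype(int)
comps((mn>170)&(mx-mn<60),335,415,225,280,'cap',.133)
comps((H>95)&(H<115)&(S>45)&(V>170)|((mn>165)),245,275,205,275,'neb',.095)
comps(((H<8)|(H>172))&(S>80),290,318,210,270,'hex',.096)
comps((mx<90),195,225,225,260,'loupe',.080)
comps((mn>150),425,455,225,295,'markerwhite',.086)
comps((mx<80),425,455,225,295,'markerblk',.086)
comps((mx<95),195,270,110,190,'tool',.085,300)
comps((mx<95),272,345,95,190,'spares',.085,300)
comps((mx<60),370,405,160,200,'blackcap',.133)
comps((mn>140),365,405,110,205,'rack',.09)
E
python3 meas.py
```

```text
cap ctr 389.3 -227.8 size 20.1 19.3 longaxis deg 43.4 px (392, 259, 12, 12)
cap ctr 437.8 -144.3 size 20.5 19.4 longaxis deg 43.7 px (345, 233, 12, 12)
neb ctr 437.1 24.8 size 108.3 23.5 longaxis deg 6.7 px (252, 214, 18, 58)
hex ctr 439.1 -57.1 size 86.0 24.9 longaxis deg 3.0 px (296, 218, 16, 46)
loupe ctr 436.7 124.8 size 37.6 34.9 longaxis deg 44.9 px (199, 235, 21, 19)
markerwhite ctr 380.7 -317.4 size 11.1 80.3 longaxis deg -8.0 px (437, 248, 9, 43)
markerblk ctr 442.0 -325.2 size 9.6 33.0 longaxis deg -3.4 px (441, 228, 6, 18)
tool ctr 620.8 89.5 size 116.5 114.4 longaxis deg 5.5 px (198, 120, 62, 62)
spares ctr 638.2 -69.2 size 140.5 99.6 longaxis deg 5.6 px (281, 105, 57, 73)
blackcap ctr 555.1 -218.7 size 14.9 17.2 longaxis deg -2.2 px (385, 170, 9, 10)
rack ctr 601.0 -219.5 size 48.9 170.1 longaxis deg -2.0 px (373, 115, 26, 85)
```

```bash
cat > meas2.py <<'E'
exec(open('meas.py').read().split("mx=im.max")[0])
mx=im.max(2).astype(int); mn=im.min(2).astype(int)
k=((mx>105)).astype(np.uint8)
z=.083
comps(k,203,232,132,172,'pocket',z,200)
comps(k,233,257,122,177,'slotT',z,200)
comps(k,308,336,107,175,'slotS',z,200)
# predicted from tray pose
def fr(c,deg,p):
    a=np.radians(deg);return np.array(c)+np.array([np.cos(a)*p[0]-np.sin(a)*p[1],np.sin(a)*p[0]+np.cos(a)*p[1]])
print('pred pocket',fr((620.8,89.5),5.5,(0,27)),'slotT',fr((620.8,89.5),5.5,(0,-33)),'slotS',fr((638.2,-69.2),5.6,(0,-27.5)))
print('rack cells',fr((601,-219.5),-2,(0,0)),fr((601,-219.5),-2,(44,0)),fr((601,-219.5),-2,(-44,0)))
# side view
im=cv2.imread('pics/side0.png'); info=manip.camera_info('side')
hsv=cv2.cvtColor(im,cv2.COLOR_BGR2HSV); H,S,V=cv2.split(hsv)
mx=im.max(2).astype(int); mn=im.min(2).astype(int)
comps((mn>150)&(mx-mn<70),318,385,215,262,'cap side',.133,20)
comps((H>95)&(H<115)&(S>45)&(V>150)|((mn>165)),230,258,200,255,'neb side',.095)
comps(((H<8)|(H>172))&(S>80),270,300,210,255,'hex side',.096)
comps((mx<80),185,212,200,232,'loupe side',.094)
comps((mx<95),285,340,145,195,'spares side',.085,300)
comps((mx<95),210,272,145,188,'tool side',.085,300)
comps((mn>140),355,392,155,216,'rack side',.09)
E
python3 meas2.py
python3 -c "
import cv2
a=cv2.imread('pics/side0.png')
cv2.imwrite('pics/sidec.png',cv2.resize(a[140:300,170:450],(784,448),interpolation=cv2.INTER_CUBIC))"
```

```text
pocket ctr 617.3 116.2 size 47.5 45.7 longaxis deg 0.8 px (204, 141, 24, 24)
slotT ctr 622.8 56.4 size 99.8 38.8 longaxis deg 5.4 px (234, 125, 23, 50)
slotS ctr 639.8 -96.7 size 124.1 36.1 longaxis deg 5.7 px (311, 110, 25, 61)
pred pocket [618.21216468 116.37569736] slotT [623.96290983  56.65192545] slotS [640.88352974 -96.5687535 ]
rack cells [ 601.  -219.5] [ 644.97319639 -221.03557785] [ 557.02680361 -217.96442215]
cap side ctr 386.7 -228.5 size 21.4 21.7 longaxis deg -79.1 px (365, 248, 13, 11)
cap side ctr 434.2 -146.0 size 21.6 20.7 longaxis deg 10.9 px (324, 221, 12, 10)
neb side ctr 428.8 20.4 size 118.5 26.1 longaxis deg 6.6 px (235, 205, 21, 48)
hex side ctr 430.3 -60.8 size 93.4 26.2 longaxis deg 3.0 px (276, 214, 20, 39)
loupe side ctr 432.9 119.8 size 59.5 32.3 longaxis deg 26.3 px (190, 208, 18, 23)
spares side ctr 630.1 -72.6 size 152.2 103.5 longaxis deg 5.6 px (285, 146, 51, 48)
tool side ctr 612.9 85.2 size 128.5 119.6 longaxis deg 5.5 px (211, 146, 61, 41)
rack side ctr 602.8 -218.1 size 50.0 170.0 longaxis deg -1.6 px (359, 158, 30, 56)
```

View pics/sidec.png

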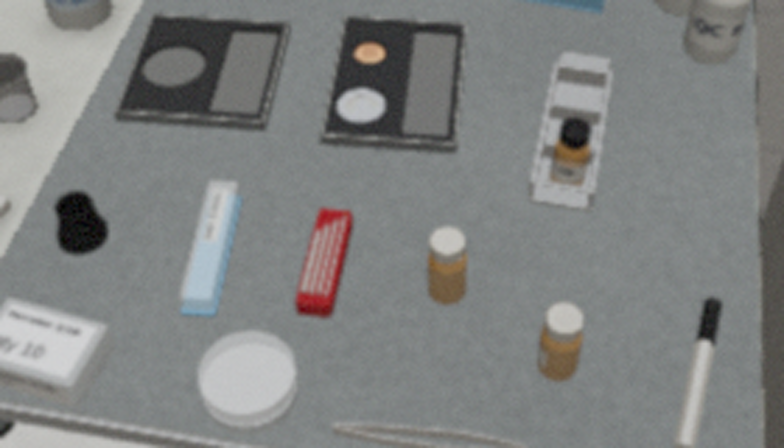

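```bash
python3 - <<'E'
from h import *
t=manip.camera_info('top');s=manip.camera_info('side')
def tri(a,b):
    o1,d1=ray(t,*a);o2,d2=ray(s,*b)
    A=np.stack([d1,-d2],1);k=np.linalg.lstsq(A,o2-o1,rcond=None)[0]
    p,q=o1+d1*k[0],o2+d2*k[1];return (p+q)/2,np.linalg.norm(p-q)
print('bottle cap',tri((117,353),(65,279)))
print('instr vial mid',tri((22,243),(10,178)))
print('lid corner',tri((118,133),(125,75)))
print('vialA',tri((351,239.5),(330,226.5)),'vialB',tri((397.5,264.5),(371.5,254)))
print('loupe top',tri((207,243),(196.5,212)), onz(t,207,243,.111))
print('black',tri((388.5,175),(375,187)))
for z in (.1,.15,.2): print(onz(t,117,353,z))
E
```

```text
bottle cap (array([0.2421601 , 0.27526015, 0.12383065]), np.float64(0.00012096337123702513))
instr vial mid (array([0.42420272, 0.4663251 , 0.15237895]), np.float64(0.05105281102012375))
lid corner (array([0.567681  , 0.23206566, 0.32474705]), np.float64(0.06111219077427605))
vialA (array([ 0.43611567, -0.1458977 ,  0.12740179]), np.float64(0.0016835810069191885)) vialB (array([ 0.38913548, -0.22899464,  0.12638952]), np.float64(0.0012924357603477166))
loupe top (array([0.43581582, 0.12227028, 0.11049613]), np.float64(0.0008456214375631444)) [0.43562047 0.12254948 0.111     ]
black (array([ 0.55545385, -0.21944232,  0.12799364]), np.float64(0.0020612039934050233))
[0.23887135 0.28533462 0.1       ]
[0.2458392 0.2640761 0.15     ]
[0.25280706 0.24281758 0.2       ]
```

```bash
python3 -m creep '{"hand":[1,1,1,1,1],"slide":[[0,0,1],[0,0,1],[0,0,1],[0,0,1],[0,0,1]],"roll":[1,1,1,1,1]}' 40
```

```text
time_s: 0.78
tool_pos: [0.1638, 0.5232, 0.3084]
orientation: [[0.989, -0.001, -0.145], [0.145, -0.007, 0.989], [-0.002, -1.0, -0.007]]
force: [-0.1, 0.3, 0.2]
finger_gap: 1.003
```

```bash
python3 -m creep '{"hand":[1,1,1,1,1],"slide":[[0.3,-1,0],[0.3,-1,0],[0.3,-1,0],[0.3,-1,0],[0.3,-1,0]],"roll":[-0.4,0,0,0,0]}'; python3 -m creep '{"hand":[1,1,1,1,1],"slide":[[0.6,-1,0],[0.6,-1,0],[0.6,-1,0],[0.6,-1,0],[0.6,-1,0]],"roll":[0,0,0,0,0]}'
```

```text
time_s: 1.4
tool_pos: [0.1946, 0.4194, 0.3082]
orientation: [[0.993, -0.002, -0.114], [0.114, -0.008, 0.993], [-0.003, -1.0, -0.007]]
force: [-0.9, -0.1, 1.3]
finger_gap: 1.004
time_s: 2.02
tool_pos: [0.256, 0.3119, 0.3082]
orientation: [[0.993, -0.001, -0.115], [0.115, -0.007, 0.993], [-0.002, -1.0, -0.007]]
force: [-0.2, 0.1, 0.5]
finger_gap: 1.001
```

```bash
python3 -m creep '{"hand":[1,1,1,1,1],"slide":[[0.9,-1,0],[0.9,-1,0],[0.9,-1,0],[0.9,-1,0],[0.9,-1,0]],"roll":[0,0,0,0,0]}'; python3 -m creep '{"hand":[1,1,1,1,1],"slide":[[0.9,-1,0],[0.9,-1,0],[0.9,-1,0],[0.9,-1,0],[0.9,-1,0]],"roll":[0,0,0,0,0]}'
```

```text
time_s: 2.65
tool_pos: [0.3471, 0.2045, 0.3084]
orientation: [[0.993, 0.0, -0.115], [0.115, -0.006, 0.993], [-0.001, -1.0, -0.006]]
force: [0.3, 0.4, 0.1]
finger_gap: 1.0
time_s: 3.28
tool_pos: [0.4376, 0.0971, 0.3085]
orientation: [[0.993, 0.001, -0.114], [0.114, -0.006, 0.993], [0.0, -1.0, -0.006]]
force: [0.7, 0.8, 0.8]
finger_gap: 1.0
```

```bash
python3 -m creep '{"hand":[1,1,1,1,1],"slide":[[0,0.5,-1],[0,0.5,-1],[0,0.3,-1],[0,0,-1],[0,0,-1]],"roll":[0,0,0,0,0]}'; python3 -m creep '{"hand":[0.75,0.75,0.75,0.75,0.75],"slide":[[0,0,-1],[0,0,-1],[0,0,-1],[0,0,-0.4],[0,0,0]],"roll":[0,0,0,0,0]}'
python3 - <<'E'
from h import *
i=manip.camera_info('wrist');im=manip.camera('wrist');cv2.imwrite('pics/w1.png',im[:,:,::-1])
E
```

```text
time_s: 3.9
tool_pos: [0.4374, 0.1185, 0.2061]
orientation: [[0.994, 0.003, -0.11], [0.11, -0.006, 0.994], [0.002, -1.0, -0.007]]
force: [-0.3, 0.1, -0.9]
finger_gap: 1.001
time_s: 4.53
tool_pos: [0.4346, 0.1153, 0.1354]
orientation: [[0.994, 0.002, -0.109], [0.109, -0.007, 0.994], [0.001, -1.0, -0.007]]
force: [-0.4, -0.3, -0.3]
finger_gap: 0.75
```

View pics/w1.png

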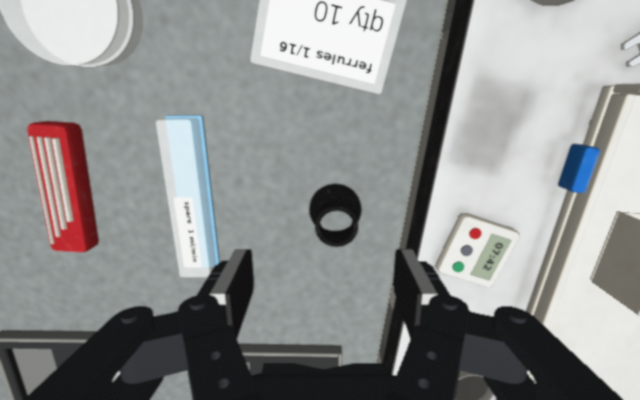

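```bash
python3 - <<'E'
from h import *
i=manip.camera_info('wrist')
print(manip.sense()['tool_pos'],i['xyz'])
for z in (.075,.094,.111): print(z,proj(i,[.436,.123,z]))
im=cv2.imread('pics/w1.png');m=(im.max(2)<50).astype(np.uint8);r=np.zeros_like(m);r[170:262,290:380]=m[170:262,290:380]
cs,_=cv2.findContours(r,cv2.RETR_EXTERNAL,cv2.CHAIN_APPROX_NONE)
c=max(cs,key=cv2.contourArea);print(cv2.boundingRect(c))
E
```

```text
[0.43482496 0.11541191 0.13573294] [0.35677742 0.10772994 0.29950461]
0.075 (np.float64(334.58348381039593), np.float64(207.45976910112861))
0.094 (np.float64(335.3168236403214), np.float64(217.28096306721795))
0.111 (np.float64(336.08331394007536), np.float64(227.54612200148114))
(310, 185, 51, 61)
```

```bash
python3 -m creep '{"hand":[0.75,0.75,0.75,0.75,0.75],"slide":[[0.1,0.3,-0.5],[0.1,0.1,-0.8],[0,0,-0.8],[0,0,-0.5],[0,0,0]],"roll":[0,0,0,0,0]}'
```

```text
time_s: 5.2
tool_pos: [0.4407, 0.1249, 0.0831]
orientation: [[0.994, 0.006, -0.11], [0.11, -0.006, 0.994], [0.006, -1.0, -0.006]]
force: [0.6, 0.1, 0.6]
finger_gap: 0.749
```

```bash
python3 -m creep '{"hand":[0.6,0.2,0.2,0.2,0.2],"slide":[[-0.2,0,0.05],[0,0,0],[0,0,0],[0,0,0],[0,0,0]],"roll":[0,0,0,0,0]}'; python3 -m creep '{"hand":[0.2,0.2,0.2,0.2,0.2],"slide":[[0,0,0],[0,0,0],[0,0,0.3],[0,0,0.5],[0,0,0.5]],"roll":[0,0,0,0,0]}'
```

```text
time_s: 5.82
tool_pos: [0.4374, 0.1251, 0.0857]
orientation: [[0.994, 0.009, -0.11], [0.11, -0.005, 0.994], [0.009, -1.0, -0.006]]
force: [-0.2, -0.4, -0.1]
finger_gap: 0.256
time_s: 6.45
tool_pos: [0.4371, 0.125, 0.1129]
orientation: [[0.994, 0.008, -0.11], [0.11, -0.006, 0.994], [0.007, -1.0, -0.007]]
force: [0.3, 0.6, 0.3]
finger_gap: 0.255
```

```bash
python3 - <<'E'
from h import *
a=manip.camera('wrist')[:,:,::-1];b=manip.camera('side')[:,:,::-1]
cv2.imwrite('pics/w2.png',np.hstack([a[150:400,120:520],b[100:350,100:500]]))
E
```

```text
(no output)
```

View pics/w2.png

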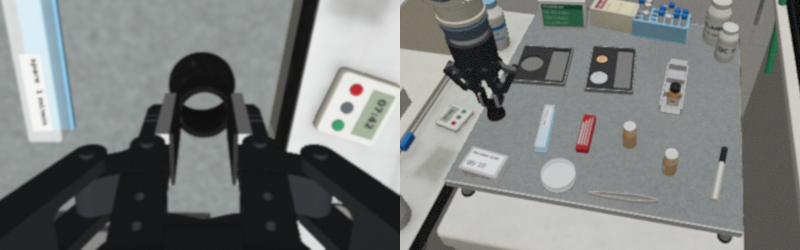

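```bash
python3 -m creep '{"hand":[0.2,0.2,0.2,0.2,0.2],"slide":[[0,0,1],[0,0,1],[0,0,1],[0,0,1],[0,0,0]],"roll":[0,0,0,0,0]}';python3 - <<'E'
from h import *
a=manip.camera('wrist')[:,:,::-1];b=manip.camera('side')[:,:,::-1]
cv2.imwrite('pics/w3.png',np.hstack([a[150:400,120:520],cv2.resize(b[100:225,100:300],(400,250))]))
E
```

```text
time_s: 7.18
tool_pos: [0.4373, 0.125, 0.1958]
orientation: [[0.994, 0.01, -0.11], [0.11, -0.005, 0.994], [0.009, -1.0, -0.006]]
force: [-0.3, -0.1, -0.4]
finger_gap: 0.249
```

View pics/w3.png

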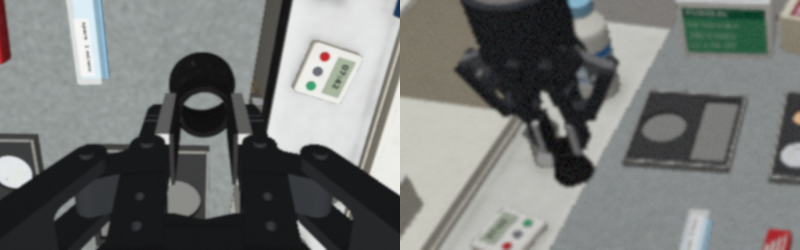

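```bash
python3 - <<'E'
from h import *
i=manip.camera_info('wrist');t=manip.sense()['tool_pos'];print(t)
for dz,r in ((-.0107,.0185),(.0083,.0185),(.0253,.014)):
    for dx,dy in ((0,0),(-r,0),(r,0),(0,r)): print(dz,dx,dy,np.round(proj(i,t+[dx,dy,dz])))
E
```

```text
[0.43640573 0.12493973 0.19426117]
-0.0107 0 0 [324. 234.]
-0.0107 -0.0185 0 [327. 203.]
-0.0107 0.0185 0 [320. 263.]
-0.0107 0 0.0185 [356. 237.]
0.0083 0 0 [324. 249.]
0.0083 -0.0185 0 [328. 216.]
0.0083 0.0185 0 [320. 281.]
0.0083 0 0.0185 [359. 253.]
0.0253 0 0 [323. 266.]
0.0253 -0.014 0 [327. 239.]
0.0253 0.014 0 [320. 292.]
0.0253 0 0.014 [353. 269.]
```

```bash
python3 -m creep '{"hand":[0.2,0.2,0.2,0.2,0.2],"slide":[[1,-0.1,-0.2],[1,-0.1,0],[1,-0.1,0],[1,-0.1,0],[1,0,0]],"roll":[0,0,0,0,0]}';python3 -m creep '{"hand":[0.2,0.2,0.2,0.2,0.2],"slide":[[1,0,0],[1,0,0],[1,0,0],[0.5,0,-0.5],[0,0,-1]],"roll":[0,0,0,0,0]}'
```

```text
time_s: 7.9
tool_pos: [0.5411, 0.1159, 0.1843]
orientation: [[0.994, 0.002, -0.11], [0.11, -0.006, 0.994], [0.001, -1.0, -0.006]]
force: [-0.1, 0.2, 0.2]
finger_gap: 0.253
time_s: 8.52
tool_pos: [0.6181, 0.1144, 0.1454]
orientation: [[0.994, -0.004, -0.108], [0.108, -0.007, 0.994], [-0.005, -1.0, -0.006]]
force: [-0.5, 0.3, -0.9]
finger_gap: 0.254
```

```bash
python3 -m creep '{"hand":[0.2,0.2,0.2,0.2,0.2],"slide":[[0,0.1,-1],[0,0,-0.8],[0,0,-0.4],[0,0,-0.2],[0,0,0]],"roll":[0,0,0,0,0]}'
```

```text
time_s: 9.15
tool_pos: [0.6168, 0.1157, 0.0895]
orientation: [[0.994, -0.011, -0.108], [0.108, -0.007, 0.994], [-0.012, -1.0, -0.006]]
force: [-1.0, -0.2, 4.2]
finger_gap: 0.256
```

```bash
python3 -m creep '{"hand":[0.5,0.5,0.6,0.6,0.6],"slide":[[0,0,0],[0,0,0],[0,0,0],[0,0,0.5],[0,0,1]],"roll":[0,0,0,0,0]}'; python3 -m creep '{"hand":[0.7,0.7,0.7,0.7,0.7],"slide":[[0,0,1],[-1,-0.6,1],[-1,-0.6,1],[-1,-0.6,0.5],[-1,-0.6,0]],"roll":[0,0,0,0,0]}'
```

```text
time_s: 9.78
tool_pos: [0.6166, 0.1156, 0.1202]
orientation: [[0.994, -0.012, -0.108], [0.108, -0.007, 0.994], [-0.013, -1.0, -0.006]]
force: [-0.0, 0.8, -0.7]
finger_gap: 0.599
time_s: 10.4
tool_pos: [0.5366, 0.0671, 0.1972]
orientation: [[0.994, -0.006, -0.109], [0.109, -0.007, 0.994], [-0.007, -1.0, -0.007]]
force: [0.6, 0.1, -0.4]
finger_gap: 0.696
```

```bash
python3 -m creep '{"hand":[0.7,0.7,0.7,0.7,0.7],"slide":[[-1,-0.4,0],[-1,-0.4,0],[-1,-0.4,0],[-0.9,-0.4,-0.5],[-0.4,-0.2,-0.5]],"roll":[0,0,0,0,0]}';python3 - <<'E'
from h import *
a=manip.camera('wrist')[:,:,::-1];b=manip.camera('top')[:,:,::-1]
cv2.imwrite('pics/w4f.png',a)
cv2.imwrite('pics/w4.png',np.hstack([a[::,::][0:400,100:500],cv2.resize(b[90:290,190:390],(400,400))]))
i=manip.camera_info('wrist');t=manip.sense()['tool_pos'];print(t)
im=a.copy();hs=cv2.cvtColor(im,cv2.COLOR_BGR2HSV);m=((hs[...,0]>90)&(hs[...,0]<118)&(hs[...,1]>25)&(hs[...,2]>120)).astype(np.uint8)
cs,_=cv2.findContours(m,cv2.RETR_EXTERNAL,cv2.CHAIN_APPROX_NONE)
for c in cs:
    if cv2.contourArea(c)>500:
        P=np.array([onz(i,u,v,.095)[:2] for u,v in c[:,0,:]],np.float32)*1000;print(cv2.boundingRect(c),cv2.minAreaRect(P))
E
```

```text
time_s: 11.02
tool_pos: [0.4483, 0.0295, 0.1819]
orientation: [[0.994, 0.001, -0.109], [0.109, -0.008, 0.994], [0.0, -1.0, -0.008]]
force: [0.1, -0.2, 0.5]
finger_gap: 0.699
[0.44799051 0.02966248 0.1810743 ]
(303, 103, 33, 133) ((431.4842529296875, 24.309406280517578), (103.03328704833984, 23.337675094604492), 6.7506561279296875)
```

View pics/w4.png

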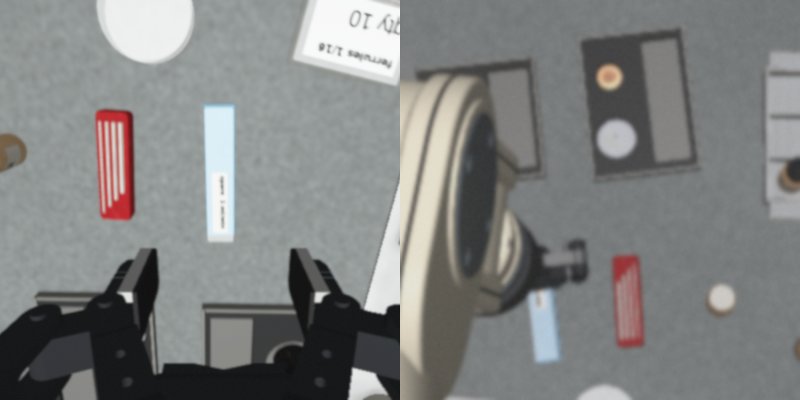

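```bash
python3 -m creep '{"hand":[0.7,0.7,0.7,0.7,0.7],"slide":[[-0.4,-0.2,-0.6],[-0.2,-0.1,-1],[0,0,-1],[0,0,-1],[0,0,-0.7]],"roll":[0,0,0,0,0]}'
```

```text
time_s: 11.75
tool_pos: [0.4408, 0.0239, 0.0951]
orientation: [[0.994, 0.005, -0.109], [0.109, -0.008, 0.994], [0.004, -1.0, -0.009]]
force: [0.6, 0.1, 0.8]
finger_gap: 0.699
```

```bash
python3 -m creep '{"hand":[0.6,0.4,0.2,0.1,0.1],"slide":[[-0.25,0,-0.45],[0,0,-0.25],[0,0,0],[0,0,0],[0,0,0]],"roll":[0,0,0,0,0]}'; python3 -m creep '{"hand":[0.1,0.1,0.1,0.1,0.1],"slide":[[0,0,0],[0,0,0.4],[0,0,0.8],[0,0,1],[0,0,1]],"roll":[0,0,0,0,0]}'; python3 -m creep '{"hand":[0.1,0.1,0.1,0.1,0.1],"slide":[[0,0,1],[0,0,0],[0,0,0],[0,0,0],[0,0,0]],"roll":[0,0,0,0,0]}'
python3 - <<'E'
from h import *
a=manip.camera('wrist')[:,:,::-1];b=manip.camera('side')[:,:,::-1]
i=manip.camera_info('wrist');t=manip.sense()['tool_pos'];print(t)
cv2.imwrite('pics/w5.png',np.hstack([a[::,::][0:400,100:500],cv2.resize(b[130:290,170:330],(400,400))]))
for x in (-.055,0,.055): print(np.round(proj(i,t+[x*.994,x*.109,.016])))
E
```

```text
time_s: 12.38
tool_pos: [0.4372, 0.0242, 0.0812]
orientation: [[0.994, 0.006, -0.109], [0.109, -0.008, 0.994], [0.005, -1.0, -0.009]]
force: [-0.6, 0.5, 0.5]
finger_gap: 0.101
time_s: 13.0
tool_pos: [0.4367, 0.0242, 0.148]
orientation: [[0.994, 0.005, -0.109], [0.109, -0.008, 0.994], [0.004, -1.0, -0.008]]
force: [0.2, 0.0, 0.8]
finger_gap: 0.097
time_s: 13.62
tool_pos: [0.4366, 0.0242, 0.1695]
orientation: [[0.994, 0.006, -0.109], [0.109, -0.008, 0.994], [0.005, -1.0, -0.009]]
force: [-0.7, -0.3, -0.2]
finger_gap: 0.101
[0.43672268 0.02418456 0.16961835]
[323. 144.]
[323. 257.]
[323. 348.]
```

View pics/w5.png

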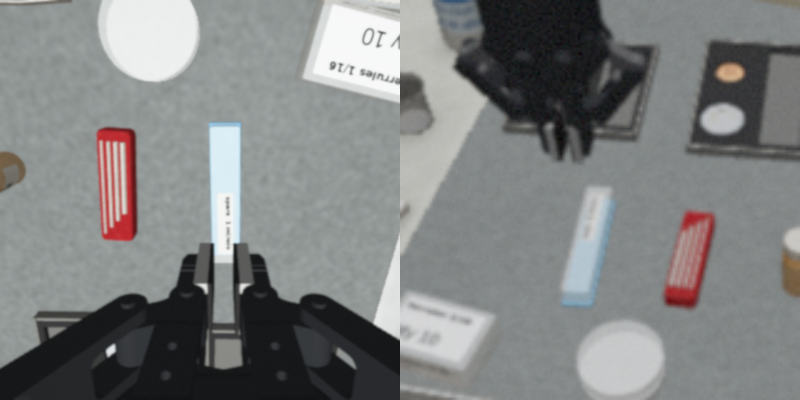

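```bash
python3 - <<'E'
from h import *
i=manip.camera_info('wrist');t=manip.sense()['tool_pos'];print(t, i['xyz']-t)
for x in (-.011,.011):
  for z in (0,.01,.02,.03): print(x,z,np.round(proj(i,t+[x,0.008,z])))
E
python3 -c "
import cv2
a=cv2.imread('pics/w5.png');cv2.imwrite('pics/w5z.png',cv2.resize(a[220:380,140:320],(720,640))[:600])"
```

```text
[0.43672268 0.02418456 0.16961835] [-0.07874039 -0.00738701  0.16346001]
-0.011 0 [341. 225.]
-0.011 0.01 [342. 233.]
-0.011 0.02 [343. 242.]
-0.011 0.03 [344. 252.]
0.011 0 [336. 262.]
0.011 0.01 [337. 272.]
0.011 0.02 [337. 282.]
0.011 0.03 [338. 294.]
```

View pics/w5z.png

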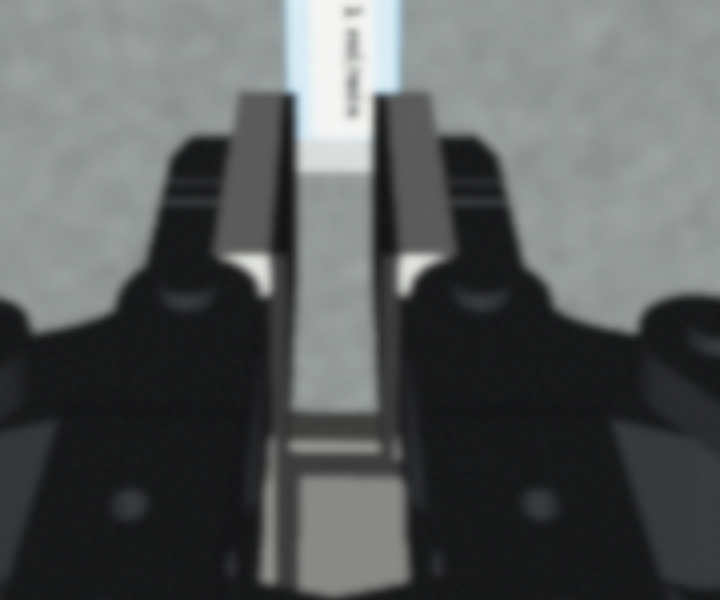

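```bash
python3 -m creep '{"hand":[0.5,0.5,0.5,0.5,0.5],"slide":[[0,0,0],[0,0,0],[0,0,0],[0,0,0],[0,0,0]],"roll":[0,0,0,0,0]}'; python3 - <<'E'
from h import *
a=manip.camera('wrist')[:,:,::-1]
i=manip.camera_info('wrist');s=manip.sense();t=s['tool_pos'];R=s['orientation'];print(t, i['xyz']-t)
cv2.imwrite('pics/w6.png',cv2.resize(a[200:400,180:460],(784,560)))
for y in (.0215,-.0215):
  for z in (0,.01,.02,.03): print(y,z,np.round(proj(i,t+R@[-.011,-z,y])))
E
```

```text
time_s: 14.35
tool_pos: [0.4366, 0.0242, 0.1693]
orientation: [[0.994, 0.006, -0.109], [0.109, -0.008, 0.994], [0.005, -1.0, -0.009]]
force: [-0.5, 0.1, 0.4]
finger_gap: 0.502
[0.4366718  0.02416613 0.16935261] [-0.07867511 -0.00737233  0.16348735]
0.0215 0 [365. 223.]
0.0215 0.01 [367. 231.]
0.0215 0.02 [370. 240.]
0.0215 0.03 [373. 249.]
-0.0215 0 [283. 223.]
-0.0215 0.01 [280. 231.]
-0.0215 0.02 [278. 239.]
-0.0215 0.03 [275. 249.]
```

View pics/w6.png

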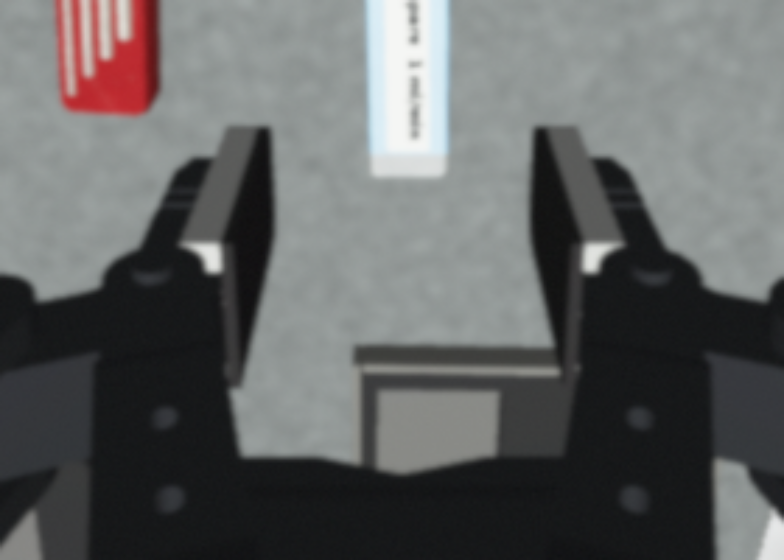

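```bash
python3 -m creep '{"hand":[0.5,0.5,0.5,0.5,0.5],"slide":[[0,0,-1],[0,0,-1],[0,0,-1],[0,0,-1],[0,0,-0.5]],"roll":[0,0,0,0,0]}'; python3 -m creep '{"hand":[0.5,0.5,0.5,0.5,0.5],"slide":[[0,0,-0.3],[0,0,-0.2],[0,0,0],[0,0,0],[0,0,0]],"roll":[0,0,0,0,0]}'
python3 - <<'E'
from h import *
a=manip.camera('wrist')[:,:,::-1]
b=manip.camera('side')[:,:,::-1]
cv2.imwrite('pics/w7.png',np.hstack([a[150:350,220:420],cv2.resize(b[170:270,200:300],(200,200))]).repeat(2,0).repeat(2,1))
E
```

```text
time_s: 15.02
tool_pos: [0.4375, 0.0241, 0.0779]
orientation: [[0.994, 0.009, -0.109], [0.109, -0.009, 0.994], [0.008, -1.0, -0.009]]
force: [-0.3, -0.8, 0.2]
finger_gap: 0.501
time_s: 15.65
tool_pos: [0.4383, 0.024, 0.0685]
orientation: [[0.994, 0.011, -0.109], [0.109, -0.009, 0.994], [0.01, -1.0, -0.01]]
force: [0.0, -0.2, -1.4]
finger_gap: 0.5
```

View pics/w7.png

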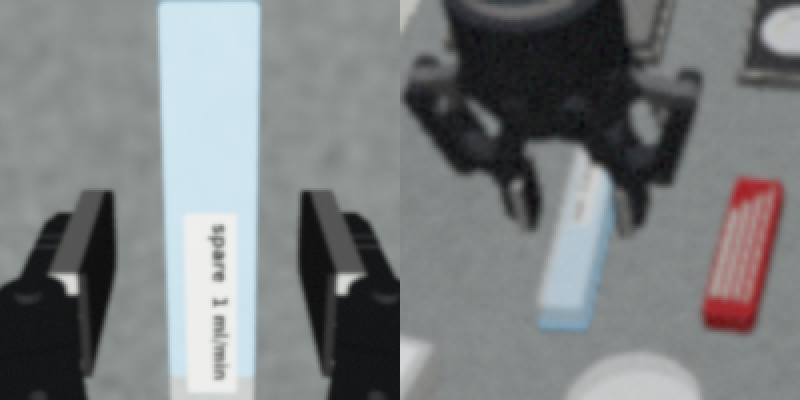

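```bash
python3 - <<'E'
from h import *
i=manip.camera_info('wrist');s=manip.sense();t=s['tool_pos'];R=s['orientation'];print(t)
for z in (.085,.09,.095):
  print(z,[tuple(np.round(proj(i,[t[0]+x,t[1]+y,z]))) for x in (-.011,.011) for y in(.02,-.02)])
# image: near end row150, far end row ~345, cols 300-350
print(onz(i,325,150.5,.095),onz(i,325,344,.095), onz(i,277.5,245,.09),onz(i,370,245,.09),onz(i,277.5,245,.095),onz(i,370,245,.095))
E
```

```text
[0.43831645 0.02397298 0.06843019]
0.085 [(np.float64(367.0), np.float64(241.0)), (np.float64(284.0), np.float64(233.0)), (np.float64(361.0), np.float64(281.0)), (np.float64(281.0), np.float64(273.0))]
0.09 [(np.float64(369.0), np.float64(246.0)), (np.float64(283.0), np.float64(237.0)), (np.float64(362.0), np.float64(287.0)), (np.float64(279.0), np.float64(278.0))]
0.095 [(np.float64(370.0), np.float64(251.0)), (np.float64(281.0), np.float64(242.0)), (np.float64(363.0), np.float64(293.0)), (np.float64(278.0), np.float64(284.0))]
[0.38423068 0.01883497 0.095     ] [0.48079293 0.02962826 0.095     ] [0.43163311 0.00189085 0.09      ] [0.42671871 0.04454123 0.09      ] [0.42906343 0.00241373 0.095     ] [0.42432261 0.04355763 0.095     ]
```

```bash
python3 -m creep '{"hand":[0.5,0.5,0.3,0.1,0.1],"slide":[[0,0,-0.3],[0,0,0],[0,0,0],[0,0,0],[0,0,0]],"roll":[0,0,0,0,0]}'; python3 -m creep '{"hand":[0.1,0.1,0.1,0.1,0.1],"slide":[[0,0,0],[0,0,0.1],[0,0,0.2],[0,0,0.4],[0,0,0.8]],"roll":[0,0,0,0,0]}'
```

```text
time_s: 16.38
tool_pos: [0.4384, 0.024, 0.0622]
orientation: [[0.994, 0.011, -0.109], [0.109, -0.009, 0.994], [0.01, -1.0, -0.01]]
force: [0.2, 0.8, -0.3]
finger_gap: 0.265
time_s: 17.0
tool_pos: [0.4377, 0.0241, 0.0929]
orientation: [[0.994, 0.009, -0.109], [0.109, -0.008, 0.994], [0.008, -1.0, -0.009]]
force: [0.2, -0.8, -0.5]
finger_gap: 0.267
```

```bash
python3 -m creep '{"hand":[0.1,0.1,0.1,0.1,0.1],"slide":[[0,0,1],[0.4,-0.2,0.8],[1,-0.6,0.3],[1,-0.6,0],[1,-0.6,0]],"roll":[0,0,0,0,0]}'; python3 -m creep '{"hand":[0.1,0.1,0.1,0.1,0.1],"slide":[[1,-0.6,0],[1,-0.6,0],[1,-0.6,0],[1,-0.6,0],[1,-0.6,0]],"roll":[0,0,0,0,0]}'
```

```text
time_s: 17.62
tool_pos: [0.5074, -0.0164, 0.1411]
orientation: [[0.994, 0.014, -0.11], [0.111, -0.009, 0.994], [0.013, -1.0, -0.011]]
force: [0.1, 0.6, -0.5]
finger_gap: 0.266
time_s: 18.25
tool_pos: [0.6109, -0.0785, 0.1441]
orientation: [[0.994, 0.016, -0.11], [0.111, -0.01, 0.994], [0.015, -1.0, -0.011]]
force: [-0.4, -0.6, 0.1]
finger_gap: 0.266
```

Now check the held case against the slot before lowering.

```bash
python3 -m creep '{"hand":[0.1,0.1,0.1,0.1,0.1],"slide":[[1,-0.6,0],[0.4,-0.3,0],[0,0,0],[0,0,0],[0,0,0]],"roll":[0,0,0,0,0]}'; python3 - <<'E'
from h import *
i=manip.camera_info('wrist');a=manip.camera('wrist')[:,:,::-1];b=manip.camera('side')[:,:,::-1];c=manip.camera('top')[:,:,::-1]
cv2.imwrite('pics/w8f.png',a)
cv2.imwrite('pics/w8.png',np.hstack([cv2.resize(a[50:400,170:470],(400,467))[:400],cv2.resize(b[110:230,210:330],(400,400))]))
cv2.imwrite('pics/t8.png',c)
E
```

```text
time_s: 18.88
tool_pos: [0.6391, -0.0969, 0.145]
orientation: [[0.994, 0.015, -0.11], [0.11, -0.009, 0.994], [0.014, -1.0, -0.011]]
force: [0.8, 0.7, -0.8]
finger_gap: 0.267
```

View pics/w8.png

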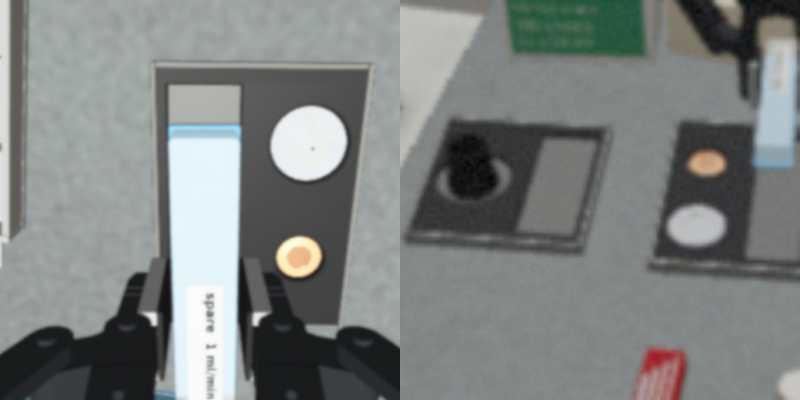

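```bash
python3 - <<'E'
from h import *
i=manip.camera_info('top')
for p in ((294.7,128.3),(298.3,159.2)): print(onz(i,*p,.089))
w=manip.camera_info('wrist')
s=170;k=.75
f=lambda u,v:(170+u*k,50+v*k)
print('slot -x end edge',onz(w,*f(204,84),.082),'case -x bottom end',onz(w,*f(204,126),manip.sense()['tool_pos'][2]+.0128))
print('slot left/right',onz(w,*f(168,105),.085),onz(w,*f(241,105),.085),'case',onz(w,*f(168,130),.145+.0128),onz(w,*f(241,130),.145+.0128), 'small cone',onz(w,*f(299,257),.09))
E
```

```text
[ 0.66223849 -0.0417308   0.089     ]
[ 0.5989834  -0.04824554  0.089     ]
slot -x end edge [ 0.57779538 -0.10493135  0.082     ] case -x bottom end [ 0.58515537 -0.10320751  0.15777193]
slot left/right [ 0.58949168 -0.12135832  0.085     ] [ 0.58548442 -0.08581831  0.085     ] case [ 0.58785206 -0.11507581  0.1578    ] [ 0.5850915  -0.09073132  0.1578    ] small cone [ 0.66096739 -0.04454527  0.09      ]
```

```bash
python3 -m creep '{"hand":[0.1,0.1,0.1,0.1,0.1],"slide":[[0,0,-1],[0,0,-1],[0,0,-1],[0,0,-0.5],[0,0,-0.2]],"roll":[0,0,0,0,0]}'
```

```text
time_s: 19.65
tool_pos: [0.6394, -0.0965, 0.0707]
orientation: [[0.994, 0.018, -0.111], [0.111, -0.01, 0.994], [0.017, -1.0, -0.012]]
force: [1.3, 0.9, 0.3]
finger_gap: 0.266
```

```bash
python3 -m creep '{"hand":[0.1,0.1,0.1,0.1,0.1],"slide":[[0,0,-0.15],[0,0,-0.1],[0,0,0],[0,0,0],[0,0,0]],"roll":[0,0,0,0,0]}'
```

```text
time_s: 20.27
tool_pos: [0.6403, -0.0967, 0.0673]
orientation: [[0.994, 0.021, -0.111], [0.111, -0.011, 0.994], [0.02, -1.0, -0.013]]
force: [-0.9, -0.2, 0.2]
finger_gap: 0.265
```

```bash
python3 -m creep '{"hand":[0.1,0.1,0.1,0.38,0.38],"slide":[[0,0,-0.1],[0,0,-0.05],[0,0,0],[0,0,0],[0,0,0]],"roll":[0,0,0,0,0]}';python3 -m creep '{"hand":[0.38,0.4,0.4,0.4,0.5],"slide":[[0,0,0.2],[0,0,0.5],[0,0,1],[0,0,1],[0,0,1]],"roll":[0,0,0,0,0]}'
```

```text
time_s: 20.9
tool_pos: [0.6407, -0.0968, 0.0664]
orientation: [[0.994, 0.023, -0.111], [0.111, -0.012, 0.994], [0.022, -1.0, -0.014]]
force: [-0.1, -0.0, 0.0]
finger_gap: 0.379
time_s: 21.52
tool_pos: [0.64, -0.0966, 0.1429]
orientation: [[0.994, 0.021, -0.111], [0.111, -0.011, 0.994], [0.02, -1.0, -0.013]]
force: [-0.1, -0.7, -0.2]
finger_gap: 0.503
```

```bash
python3 -m creep '{"hand":[0.6,0.6,0.6,0.6,0.6],"slide":[[-0.5,0,0.5],[-1,0.2,0],[-1,0.2,0],[-1,0.2,0],[-1,0.3,0]],"roll":[-0.35,-0.3,0,0,0]}'; python3 -m creep '{"hand":[0.6,0.6,0.6,0.6,0.6],"slide":[[-1,0.3,0],[-1,0.3,0],[-1,0.2,0],[-1,0.2,0],[-0.7,0,0]],"roll":[0,0,0,0,0]}'
python3 - <<'E'
from h import *
i=manip.camera_info('wrist');s=manip.sense();a=manip.camera('wrist')[:,:,::-1];b=manip.camera('side')[:,:,::-1]
print(s['tool_pos'])
cv2.imwrite('pics/w9.png',np.hstack([a[0:400,100:500],cv2.resize(b[110:230,210:330],(400,400))]))
hs=cv2.cvtColor(a,cv2.COLOR_BGR2HSV);m=(((hs[...,0]<8)|(hs[...,0]>172))&(hs[...,1]>90)).astype(np.uint8)
m=cv2.morphologyEx(m,cv2.MORPH_CLOSE,np.ones((9,9)))
cs,_=cv2.findContours(m,cv2.RETR_EXTERNAL,cv2.CHAIN_APPROX_NONE);c=max(cs,key=cv2.contourArea)
P=np.array([onz(i,u,v,.092)[:2] for u,v in c[:,0,:]],np.float32)*1000;print(cv2.boundingRect(c),cv2.minAreaRect(P))
E
```

```text
time_s: 22.15
tool_pos: [0.5463, -0.0785, 0.1555]
orientation: [[0.999, 0.023, -0.046], [0.046, -0.013, 0.999], [0.022, -1.0, -0.014]]
force: [-0.8, -0.5, 0.6]
finger_gap: 0.599
time_s: 22.78
tool_pos: [0.4449, -0.0569, 0.1558]
orientation: [[0.999, 0.022, -0.04], [0.04, -0.013, 0.999], [0.022, -1.0, -0.014]]
force: [0.5, -0.0, -0.4]
finger_gap: 0.599
[ 0.44488807 -0.05693143  0.15576614]
(304, 129, 38, 118) ((436.94720458984375, -58.58029556274414), (86.46209716796875, 25.026695251464844), 2.654815912246704)
```

View pics/w9.png

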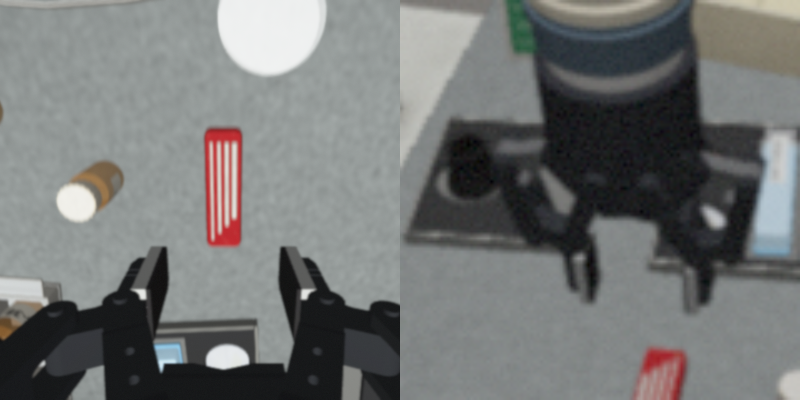

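```bash
python3 -m creep '{"hand":[0.6,0.6,0.6,0.6,0.6],"slide":[[-0.3,-0.1,-1],[-0.1,0,-1],[0,0,-1],[0,0,-0.9],[0,0,-0.4]],"roll":[0,0,0,0,0]}'; python3 -m creep '{"hand":[0.6,0.6,0.3,0.1,0.1],"slide":[[-0.1,0,-0.2],[0,0,-0.1],[0,0,0],[0,0,0],[0,0,0]],"roll":[0,0,0,0,0]}'
```

```text
time_s: 23.5
tool_pos: [0.4401, -0.0609, 0.0686]
orientation: [[0.999, 0.027, -0.036], [0.037, -0.015, 0.999], [0.026, -1.0, -0.016]]
force: [0.6, 0.6, 0.6]
finger_gap: 0.599
time_s: 24.12
tool_pos: [0.4393, -0.0614, 0.0636]
orientation: [[0.999, 0.029, -0.036], [0.036, -0.016, 0.999], [0.028, -0.999, -0.017]]
force: [-0.2, 0.4, -0.1]
finger_gap: 0.286
```

```bash
python3 -m creep '{"hand":[0.1,0.1,0.1,0.1,0.1],"slide":[[0,0,0.3],[0,0,0.8],[0,0,1],[0.5,0.3,1],[1,0.6,0.7]],"roll":[0,0,0,0,0.35]}'; python3 -m creep '{"hand":[0.1,0.1,0.1,0.1,0.1],"slide":[[1,0.65,0],[1,0.65,0],[1,0.65,0],[1,0.65,0],[1,0.65,0]],"roll":[0.35,0,0,0,0]}'
```

```text
time_s: 24.75
tool_pos: [0.4683, -0.0432, 0.1429]
orientation: [[0.997, 0.028, -0.065], [0.066, -0.015, 0.998], [0.027, -1.0, -0.016]]
force: [0.7, -0.4, -0.8]
finger_gap: 0.286
time_s: 25.38
tool_pos: [0.5721, 0.0238, 0.1467]
orientation: [[0.995, 0.033, -0.097], [0.097, -0.015, 0.995], [0.031, -0.999, -0.018]]
force: [-0.8, -0.7, -1.2]
finger_gap: 0.289
```

```bash
python3 -m creep '{"hand":[0.1,0.1,0.1,0.1,0.1],"slide":[[1,0.65,0],[1,0.65,0],[0.6,0.25,0],[0,0,0],[0,0,0]],"roll":[0,0,0,0,0]}'; python3 - <<'E'
from h import *
w=manip.camera_info('wrist');s=manip.sense();a=manip.camera('wrist')[:,:,::-1]
t=s['tool_pos'];print(t)
cv2.imwrite('pics/w10.png',cv2.resize(a[50:350,170:470],(600,600)))
E
```

```text
time_s: 26.0
tool_pos: [0.6258, 0.0562, 0.1471]
orientation: [[0.995, 0.031, -0.098], [0.098, -0.015, 0.995], [0.03, -0.999, -0.018]]
force: [-0.2, -0.0, -1.5]
finger_gap: 0.288
[0.62578507 0.05617695 0.14710779]
```

View pics/w10.png

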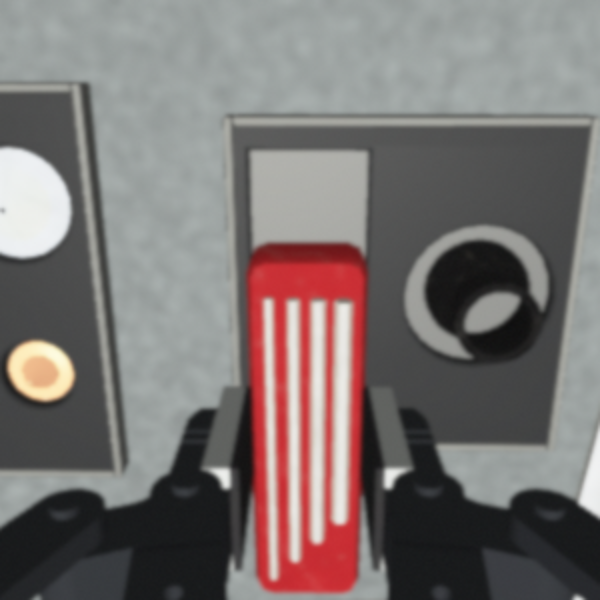

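```bash
python3 - <<'E'
from h import *
w=manip.camera_info('wrist');f=lambda u,v:(170+u/2,50+v/2)
tz=manip.sense()['tool_pos'][2]
print('slot end',onz(w,*f(309,150),.085),onz(w,*f(309,150),.079),'hex end',onz(w,*f(307,243),tz+.0114))
print('slot sides',onz(w,*f(249,220),.085),onz(w,*f(370,220),.085),'hex',onz(w,*f(249,265),tz+.025),onz(w,*f(366,265),tz+.025))
E
```

```text
slot end [0.57247168 0.05035    0.085     ] [0.57326757 0.05034137 0.079     ] hex end [0.58377739 0.0521013  0.15859079]
slot sides [0.5978707 0.0324173 0.085    ] [0.59366361 0.07321544 0.085     ] hex [0.58612999 0.04021889 0.17219079] [0.58355811 0.06484274 0.17219079]
```

```bash
python3 -m creep '{"hand":[0.1,0.1,0.1,0.1,0.1],"slide":[[-0.25,0,-1],[0,0,-1],[0,0,-1],[0,0,-0.5],[0,0,-0.2]],"roll":[0,0,0,0,0]}'
```

```text
time_s: 26.68
tool_pos: [0.6189, 0.054, 0.0737]
orientation: [[0.995, 0.034, -0.095], [0.096, -0.015, 0.995], [0.033, -0.999, -0.019]]
force: [-0.7, 0.2, -0.2]
finger_gap: 0.288
```

```bash
python3 -m creep '{"hand":[0.1,0.1,0.1,0.1,0.1],"slide":[[0,0,-0.2],[0,0,-0.05],[0,0,0],[0,0,0],[0,0,0]],"roll":[0,0,0,0,0]}'
```

```text
time_s: 27.3
tool_pos: [0.6198, 0.0539, 0.0702]
orientation: [[0.995, 0.037, -0.095], [0.096, -0.016, 0.995], [0.035, -0.999, -0.019]]
force: [-0.2, 0.5, -1.9]
finger_gap: 0.286
```

```bash
python3 -m creep '{"hand":[0.1,0.1,0.1,0.1,0.1],"slide":[[0.05,0.1,0],[0,0,-0.15],[0,0,-0.1],[0,0,0],[0,0,0]],"roll":[0,0,0,0,0]}'
```

```text
time_s: 27.92
tool_pos: [0.6213, 0.0561, 0.0677]
orientation: [[0.995, 0.04, -0.095], [0.096, -0.016, 0.995], [0.039, -0.999, -0.02]]
force: [1.3, -0.5, 0.1]
finger_gap: 0.289
```

```bash
python3 -m creep '{"hand":[0.1,0.1,0.4,0.4,0.4],"slide":[[0,0,-0.1],[0,0,0],[0,0,0],[0,0,0],[0,0,0]],"roll":[0,0,0,0,0]}';python3 -m creep '{"hand":[0.4,0.4,0.4,0.45,0.5],"slide":[[0,0,0.3],[0,0,0.6],[0,0,1],[0,0,1],[0,-0.5,1]],"roll":[-0.3,-0.3,0,0,0]}'; python3 -m creep '{"hand":[0.6,0.6,0.6,0.6,0.6],"slide":[[-1,-1,0],[-1,-1,0],[-1,-1,0],[-1,-1,0],[-1,-1,0]],"roll":[0,0,0,0,0]}'
python3 - <<'E'
from h import *
a=manip.camera('wrist')[:,:,::-1];b=manip.camera('side')[:,:,::-1]
cv2.imwrite('pics/w11.png',np.hstack([a[0:400,100:500],cv2.resize(b[130:250,210:330],(400,400))]))
E
```

```text
time_s: 28.55
tool_pos: [0.6215, 0.0561, 0.0667]
orientation: [[0.995, 0.041, -0.095], [0.096, -0.016, 0.995], [0.039, -0.999, -0.02]]
force: [1.2, -0.5, 0.8]
finger_gap: 0.396
time_s: 29.18
tool_pos: [0.6209, 0.0465, 0.1483]
orientation: [[0.999, 0.039, -0.037], [0.037, -0.018, 0.999], [0.038, -0.999, -0.02]]
force: [0.0, 0.2, -0.4]
finger_gap: 0.498
time_s: 29.8
tool_pos: [0.521, -0.0557, 0.1551]
orientation: [[0.998, 0.048, -0.033], [0.034, -0.02, 0.999], [0.047, -0.999, -0.022]]
force: [0.4, -0.9, -0.1]
finger_gap: 0.6
```

View pics/w11.png

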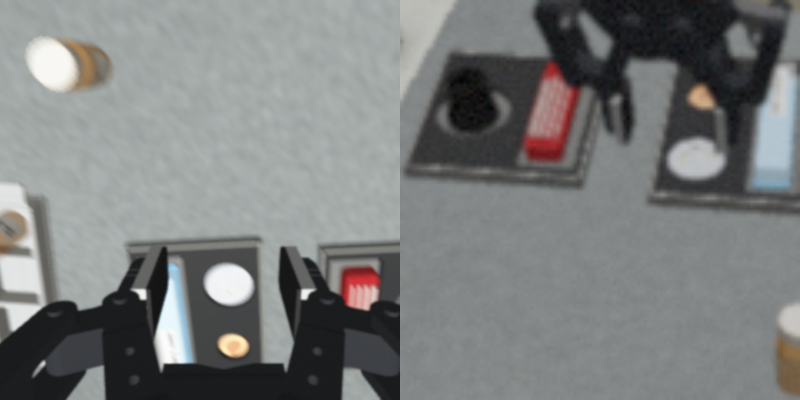

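```bash
python3 -m creep '{"hand":[0.7,0.7,0.7,0.7,0.7],"slide":[[-0.9,-1,0],[-0.9,-1,0],[-0.9,-1,0],[-0.9,-0.9,0],[-0.3,-0.3,0]],"roll":[-0.4,0,0,0,0]}'
python3 - <<'E'
from h import *
w=manip.camera_info('wrist');t=manip.sense()['tool_pos'];a=manip.camera('wrist')[:,:,::-1]
cv2.imwrite('pics/w12.png',a)
m=((a.min(2)>185)).astype(np.uint8)
cs,_=cv2.findContours(m,cv2.RETR_EXTERNAL,cv2.CHAIN_APPROX_NONE)
print(t)
for c in cs:
    if 300<cv2.contourArea(c)<6000:
        P=np.array([onz(w,u,v,.133)[:2] for u,v in c[:,0,:]],np.float32)*1000;print(cv2.boundingRect(c),cv2.minEnclosingCircle(P))
E
```

```text
time_s: 30.52
tool_pos: [0.4434, -0.1416, 0.1592]
orientation: [[0.999, 0.052, 0.008], [-0.007, -0.024, 1.0], [0.053, -0.998, -0.023]]
force: [1.0, 0.2, 0.9]
finger_gap: 0.698
[ 0.44338627 -0.14162362  0.15916472]
(245, 301, 20, 64) ((530.0621337890625, -190.68557739257812), 28.138986587524414)
(298, 193, 39, 35) ((435.9062805175781, -146.28196716308594), 11.528911590576172)
(147, 110, 41, 42) ((388.3055725097656, -228.76190185546875), 11.507872581481934)
(52, 44, 27, 122) ((375.80670166015625, -282.50726318359375), 32.38165283203125)
```

View pics/w12.png

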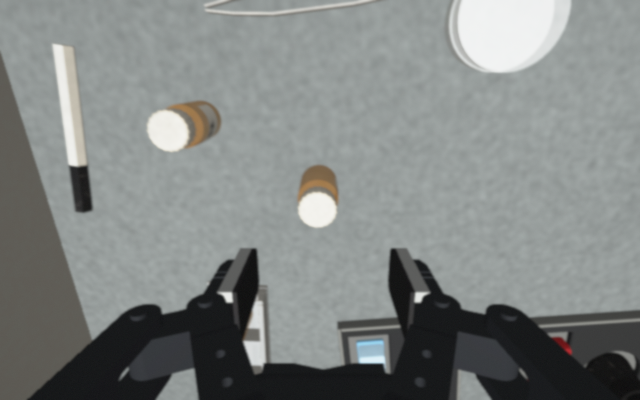

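```bash
python3 -m creep '{"hand":[0.7,0.7,0.7,0.7,0.7],"slide":[[-0.2,-0.1,-0.4],[-0.1,-0.1,-0.8],[0,0,-0.8],[0,0,-0.8],[0,0,-0.4]],"roll":[0,0,0,0,0]}'
```

```text
time_s: 31.2
tool_pos: [0.4392, -0.1439, 0.0925]
orientation: [[0.999, 0.054, 0.006], [-0.005, -0.023, 1.0], [0.054, -0.998, -0.023]]
force: [0.5, 0.4, -0.1]
finger_gap: 0.7
```

```bash
python3 -m creep '{"hand":[0.7,0.6,0.3,0.1,0.1],"slide":[[-0.1,-0.1,-0.5],[0,0,-0.3],[0,0,0],[0,0,0],[0,0,0]],"roll":[0,0,0,0,0]}';python3 -m creep '{"hand":[0.1,0.1,0.1,0.1,0.1],"slide":[[0,0,0.1],[0,0,0.3],[0,0,0.7],[0,0,1],[0,0,1]],"roll":[0,0,0,0,0]}'
```

```text
time_s: 31.82
tool_pos: [0.4378, -0.1457, 0.0759]
orientation: [[0.999, 0.054, 0.005], [-0.004, -0.024, 1.0], [0.055, -0.998, -0.023]]
force: [-0.2, -0.1, 0.3]
finger_gap: 0.294
time_s: 32.45
tool_pos: [0.4372, -0.1455, 0.1402]
orientation: [[0.999, 0.053, 0.006], [-0.004, -0.023, 1.0], [0.053, -0.998, -0.023]]
force: [-0.4, 0.2, 0.4]
finger_gap: 0.292
```

```bash
python3 -m creep '{"hand":[0.1,0.1,0.1,0.1,0.1],"slide":[[0.5,0,1],[1,-0.35,0.8],[1,-0.35,0],[1,-0.35,0],[1,-0.35,0]],"roll":[0,0,0,0,0]}'; python3 -m creep '{"hand":[0.1,0.1,0.1,0.1,0.1],"slide":[[1,-0.35,0],[1,-0.35,0],[1,-0.35,0],[1,-0.35,0],[0.6,-0.3,0]],"roll":[0,0,0,0,0]}'; python3 -m creep '{"hand":[0.1,0.1,0.1,0.1,0.1],"slide":[[0.4,-0.3,0],[0,0,0],[0,0,0],[0,0,0],[0,0,0]],"roll":[0,0,0,0,0]}'
python3 - <<'E'
from h import *
w=manip.camera_info('wrist');print(manip.sense()['tool_pos'])
a=manip.camera('wrist')[:,:,::-1];b=manip.camera('side')[:,:,::-1]
cv2.imwrite('pics/w13.png',np.hstack([cv2.resize(a[100:400,170:470],(400,400)),cv2.resize(b[110:230,320:440],(400,400))]))
E
```

```text
time_s: 33.08
tool_pos: [0.5296, -0.1742, 0.1827]
orientation: [[0.998, 0.059, 0.006], [-0.004, -0.026, 1.0], [0.059, -0.998, -0.026]]
force: [0.7, -0.6, -0.3]
finger_gap: 0.289
time_s: 33.7
tool_pos: [0.6251, -0.2093, 0.1846]
orientation: [[0.998, 0.06, 0.006], [-0.004, -0.026, 1.0], [0.06, -0.998, -0.026]]
force: [1.0, 0.2, -0.8]
finger_gap: 0.293
time_s: 34.33
tool_pos: [0.6328, -0.2153, 0.1852]
orientation: [[0.998, 0.06, 0.006], [-0.004, -0.026, 1.0], [0.06, -0.998, -0.026]]
force: [-0.3, -0.1, 0.4]
finger_gap: 0.292
[ 0.6328346  -0.21530756  0.1852273 ]
```

View pics/w13.png

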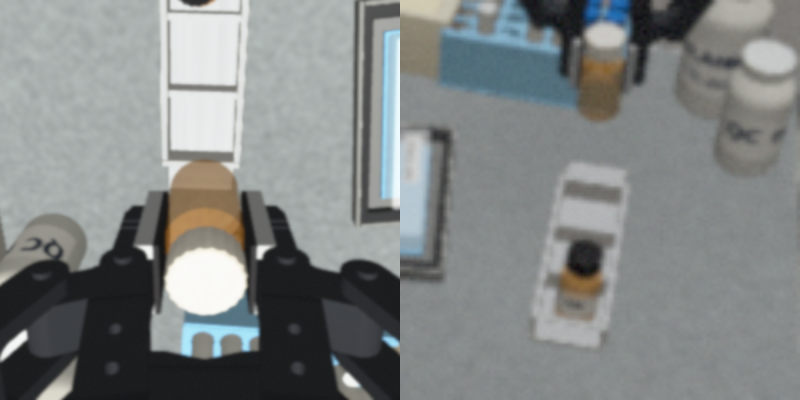

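```bash
python3 - <<'E'
from h import *
t=manip.camera_info('top');s=manip.camera_info('side')
def tri(a,b):
    o1,d1=ray(t,*a);o2,d2=ray(s,*b)
    k=np.linalg.lstsq(np.stack([d1,-d2],1),o2-o1,rcond=None)[0]
    p,q=o1+d1*k[0],o2+d2*k[1];return (p+q)/2,np.linalg.norm(p-q)
print('QC cap',tri((443,75),(430.5,127)))
print('tube rack near right corner top', tri((389,78),(389,140)))
w=manip.camera_info('wrist');f=lambda u,v:(170+u*.75,100+v*.75)
for n,p in dict(cross1=(203,9),cross2=(203,88),end=(203,157),endL=(161,160),endR=(240,162),midL=(168,45),midR=(240,45)).items(): print(n,onz(w,*f(*p),.097))
tp=manip.sense()['tool_pos']
print('vial bottom edge',[onz(w,*f(u,v),tp[2]-.001) for u,v in((203,160),(168,190),(240,190))])
E
```

```text
QC cap (array([ 0.73689765, -0.32441693,  0.1600497 ]), np.float64(0.0032772974953464537))
tube rack near right corner top (array([ 0.76714142, -0.23715614,  0.08424484]), np.float64(0.0065413508647540934))
cross1 [ 0.57230254 -0.21830631  0.097     ]
cross2 [ 0.61611853 -0.21857836  0.097     ]
end [ 0.65935584 -0.21884682  0.097     ]
endL [ 0.66153709 -0.24439809  0.097     ]
endR [ 0.66252993 -0.19644422  0.097     ]
midL [ 0.59157797 -0.23774013  0.097     ]
midR [ 0.59158961 -0.19809432  0.097     ]
vial bottom edge [array([ 0.62031501, -0.21608801,  0.18423782]), array([ 0.63376579, -0.2303086 ,  0.18423782]), array([ 0.63349503, -0.20129617,  0.18423782])]
```

```bash
python3 - <<'E'
import cv2,numpy as np
a=cv2.imread('pics/w13.png')[:,:400]
cv2.imwrite('pics/z1.png',cv2.resize(a[0:220,130:270],None,fx=3.5,fy=2.7,interpolation=cv2.INTER_CUBIC))
b=cv2.imread('pics/top0.png')[112:202,368:408]
cv2.imwrite('pics/z2.png',cv2.resize(b,(266,598),interpolation=cv2.INTER_CUBIC))
E
```

```text
(no output)
```

View pics/z1.png

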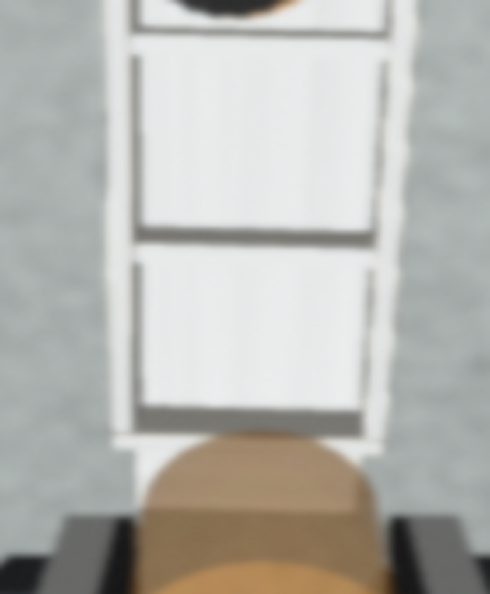

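View pics/z2.png

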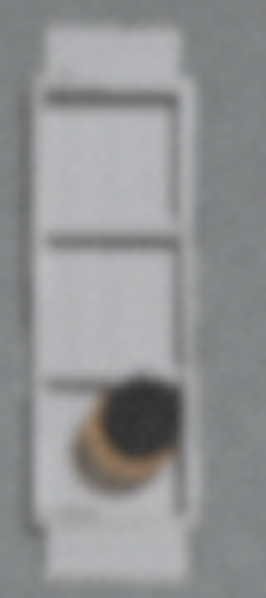

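```bash
python3 - <<'E'
from h import *
w=manip.camera_info('wrist');f=lambda u,v:(170+(130+u/3.5)*.75,100+v/2.7*.75)
for p in ((255,36),(255,247),(255,437),(110,437),(380,437),(112,240),(397,240)): print(onz(w,*f(*p),.097))
t=manip.camera_info('top')
for p in ((112,92),(112,236),(112,380),(33,80),(192,80),(42,520),(198,520)): print(onz(t,368+p[0]/6.65,112+p[1]/6.65,.097))
E
```

```text
[ 0.574566   -0.21839709  0.097     ]
[ 0.61818178 -0.21867288  0.097     ]
[ 0.66259455 -0.2189537   0.097     ]
[ 0.66277803 -0.24418584  0.097     ]
[ 0.66243716 -0.19731019  0.097     ]
[ 0.61669987 -0.24203926  0.097     ]
[ 0.61658943 -0.19556517  0.097     ]
[ 0.66129322 -0.21970906  0.097     ]
[ 0.61728769 -0.21800439  0.097     ]
[ 0.57392913 -0.21632477  0.097     ]
[ 0.66542923 -0.19645943  0.097     ]
[ 0.66454528 -0.24353754  0.097     ]
[ 0.53275343 -0.19444963  0.097     ]
[ 0.53192524 -0.23960947  0.097     ]
```

```bash
python3 -m creep '{"hand":[0.1,0.1,0.1,0.1,0.1],"slide":[[0.5,-0.25,0],[0,0,-0.5],[0,0,-1],[0,0,-1],[0,0,-0.5]],"roll":[0,0,0,0,0]}';python3 -m creep '{"hand":[0.1,0.1,0.1,0.1,0.1],"slide":[[0,0,-0.3],[0,0,0],[0,0,0],[0,0,0],[0,0,0]],"roll":[0,0,0,0,0]}'
```

```text
time_s: 35.05
tool_pos: [0.644, -0.2209, 0.122]
orientation: [[0.998, 0.06, 0.006], [-0.004, -0.026, 1.0], [0.06, -0.998, -0.026]]
force: [1.2, -0.5, 0.1]
finger_gap: 0.287
time_s: 35.67
tool_pos: [0.6445, -0.2211, 0.1166]
orientation: [[0.998, 0.061, 0.006], [-0.004, -0.027, 1.0], [0.061, -0.998, -0.027]]
force: [-1.3, -0.5, 0.5]
finger_gap: 0.293
```

```bash
python3 -m creep '{"hand":[0.1,0.1,0.1,0.1,0.1],"slide":[[-0.12,0.03,-0.5],[0,0,-0.5],[0,0,-0.4],[0,0,-0.25],[0,0,-0.1]],"roll":[0,0,0,0,0]}'
```

```text
time_s: 36.3
tool_pos: [0.642, -0.2204, 0.0794]
orientation: [[0.998, 0.062, 0.006], [-0.004, -0.027, 1.0], [0.062, -0.998, -0.027]]
force: [-3.3, 2.0, 15.3]
finger_gap: 0.292
```

Contact force at the expected height: seated. Release.

```bash
python3 -m creep '{"hand":[0.2,0.45,0.45,0.45,0.45],"slide":[[0,0,0],[0,0,0],[0,0,0],[0,0,0.3],[0,0,0.8]],"roll":[0,0,0,0,0]}';python3 -m creep '{"hand":[0.5,0.5,0.5,0.6,0.6],"slide":[[0,0,1],[0,0,1],[0,0,1],[0,0,1],[-1,0,0.3]],"roll":[0,0,0,0,0]}'; python3 -m creep '{"hand":[0.6,0.6,0.6,0.6,0.6],"slide":[[-1,0,0],[-1,0,0],[-1,0,0],[-1,0,0],[-1,0,0]],"roll":[0,0,0,0,0]}'
python3 - <<'E'
from h import *
a=manip.camera('wrist')[:,:,::-1];b=manip.camera('side')[:,:,::-1]
cv2.imwrite('pics/w14.png',np.hstack([a[0:400,100:500],cv2.resize(b[110:230,320:440],(400,400))]))
E
```

```text
time_s: 36.92
tool_pos: [0.6416, -0.2203, 0.1017]
orientation: [[0.998, 0.06, 0.006], [-0.004, -0.026, 1.0], [0.06, -0.998, -0.026]]
force: [0.2, 0.5, 0.9]
finger_gap: 0.449
time_s: 37.55
tool_pos: [0.623, -0.2207, 0.1975]
orientation: [[0.998, 0.066, 0.005], [-0.003, -0.029, 1.0], [0.066, -0.997, -0.029]]
force: [-0.1, -0.3, 0.6]
finger_gap: 0.598
time_s: 38.17
tool_pos: [0.5211, -0.221, 0.2055]
orientation: [[0.997, 0.074, 0.005], [-0.003, -0.033, 0.999], [0.074, -0.997, -0.033]]
force: [-0.0, 0.1, 0.3]
finger_gap: 0.6
```

View pics/w14.png

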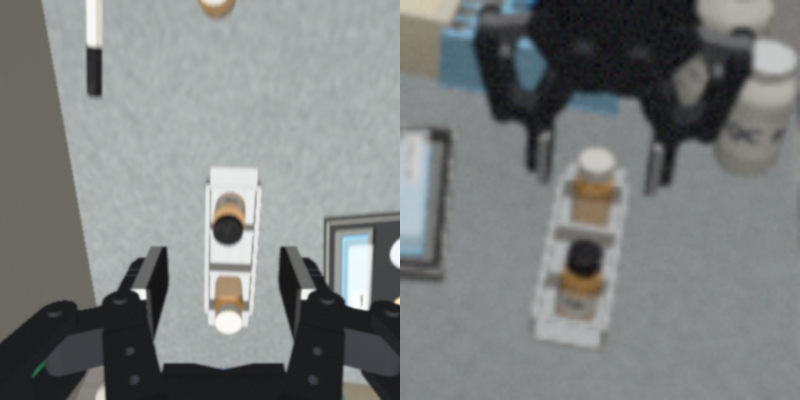

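```bash
python3 -m creep '{"hand":[0.6,0.6,0.6,0.6,0.6],"slide":[[-1,0,0],[-1,-0.1,0],[-1,-0.1,0],[-1,-0.1,0],[-1,-0.1,-0.5]],"roll":[0,0,0,0,0]}';python3 -m creep '{"hand":[0.6,0.6,0.6,0.6,0.6],"slide":[[-1,0,-1],[-0.1,0,-1],[0,0,-0.2],[0,0,0],[0,0,0]],"roll":[0,0,0,0,0]}'
python3 - <<'E'
from h import *
w=manip.camera_info('wrist');t=manip.sense()['tool_pos'];a=manip.camera('wrist')[:,:,::-1]
cv2.imwrite('pics/w15.png',a)
m=((a.min(2)>185)).astype(np.uint8)
cs,_=cv2.findContours(m,cv2.RETR_EXTERNAL,cv2.CHAIN_APPROX_NONE)
print(t)
for c in cs:
    if 300<cv2.contourArea(c)<6000:
        P=np.array([onz(w,u,v,.133)[:2] for u,v in c[:,0,:]],np.float32)*1000;print(cv2.boundingRect(c),cv2.minEnclosingCircle(P))
E
```

```text
time_s: 38.9
tool_pos: [0.4183, -0.2302, 0.1985]
orientation: [[0.997, 0.078, 0.005], [-0.002, -0.036, 0.999], [0.078, -0.996, -0.036]]
force: [-0.2, -0.7, 0.4]
finger_gap: 0.597
time_s: 39.52
tool_pos: [0.3925, -0.231, 0.155]
orientation: [[0.997, 0.08, 0.008], [-0.005, -0.038, 0.999], [0.08, -0.996, -0.038]]
force: [-0.9, 0.0, 0.4]
finger_gap: 0.599
[ 0.39253779 -0.23103524  0.15500516]
(317, 334, 55, 34) ((493.3846435546875, -220.17355346679688), 22.4810733795166)
(310, 199, 38, 36) ((388.1091613769531, -229.0664520263672), 11.496786117553711)
(200, 122, 11, 106) ((364.21484375, -299.9860534667969), 32.05064010620117)
(351, 73, 194, 24) ((314.2359619140625, -170.35049438476562), 47.22908020019531)
(589, 54, 51, 104) ((325.9669494628906, -73.09999084472656), 26.554279327392578)
```

View pics/w15.png

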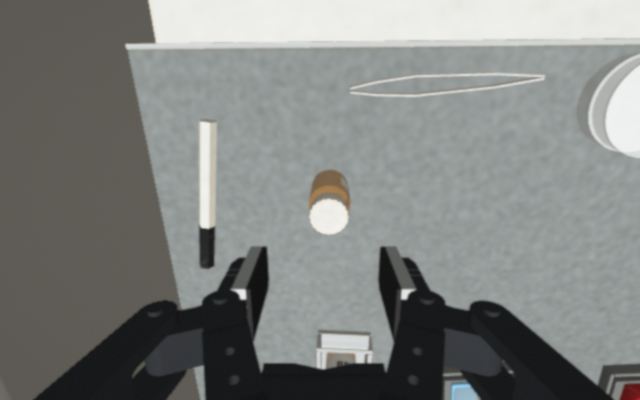

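```bash
python3 -m creep '{"hand":[0.6,0.6,0.6,0.6,0.6],"slide":[[-0.1,0,-0.5],[0,0,-1],[0,0,-1],[0,0,-0.6],[0,0,-0.3]],"roll":[0,0,0,0,0]}'
```

```text
time_s: 40.2
tool_pos: [0.3911, -0.2312, 0.0846]
orientation: [[0.997, 0.081, 0.006], [-0.003, -0.039, 0.999], [0.081, -0.996, -0.039]]
force: [0.2, 0.2, 0.7]
finger_gap: 0.603
```

```bash
python3 -m creep '{"hand":[0.6,0.6,0.3,0.1,0.1],"slide":[[0,0,-0.3],[0,0,-0.1],[0,0,0],[0,0,0],[0,0,0]],"roll":[0,0,0,0,0]}';python3 -m creep '{"hand":[0.1,0.1,0.1,0.1,0.1],"slide":[[0,0,0.1],[0,0,0.3],[0,0,0.7],[0,0,1],[0,0,1]],"roll":[0,0,0,0,0]}'
```

```text
time_s: 40.83
tool_pos: [0.3917, -0.2316, 0.0771]
orientation: [[0.997, 0.082, 0.006], [-0.003, -0.041, 0.999], [0.083, -0.996, -0.04]]
force: [-0.1, 0.4, -1.1]
finger_gap: 0.299
time_s: 41.45
tool_pos: [0.3911, -0.2311, 0.1412]
orientation: [[0.997, 0.081, 0.006], [-0.003, -0.039, 0.999], [0.081, -0.996, -0.039]]
force: [0.6, -0.5, 0.0]
finger_gap: 0.292
```

```bash
python3 -m creep '{"hand":[0.1,0.1,0.1,0.1,0.1],"slide":[[0,0,1],[0.6,0,1],[1,0.05,0.2],[1,0.05,0],[1,0.05,0]],"roll":[0,0,0,0,0]}'; python3 -m creep '{"hand":[0.1,0.1,0.1,0.1,0.1],"slide":[[1,0.05,0],[1,0.05,0],[1,0.05,0],[1,0.05,0],[1,0.05,0]],"roll":[0,0,0,0,0]}'; python3 -m creep '{"hand":[0.1,0.1,0.1,0.1,0.1],"slide":[[0.9,0,0],[0,0,0],[0,0,0],[0,0,0],[0,0,0]],"roll":[0,0,0,0,0]}'
python3 - <<'E'
from h import *
w=manip.camera_info('wrist');print(manip.sense()['tool_pos'])
a=manip.camera('wrist')[:,:,::-1];b=manip.camera('side')[:,:,::-1]
cv2.imwrite('pics/w16.png',np.hstack([cv2.resize(a[100:400,170:470],(400,400)),cv2.resize(b[110:230,320:440],(400,400))]))
E
```

```text
time_s: 42.08
tool_pos: [0.4654, -0.2286, 0.1904]
orientation: [[0.996, 0.085, 0.008], [-0.005, -0.043, 0.999], [0.085, -0.996, -0.042]]
force: [-0.3, -0.1, -0.5]
finger_gap: 0.294
time_s: 42.7
tool_pos: [0.5715, -0.2218, 0.1873]
orientation: [[0.997, 0.081, 0.006], [-0.003, -0.04, 0.999], [0.081, -0.996, -0.04]]
force: [0.4, -0.3, -0.3]
finger_gap: 0.295
time_s: 43.32
tool_pos: [0.5909, -0.2205, 0.1845]
orientation: [[0.997, 0.077, 0.005], [-0.002, -0.038, 0.999], [0.077, -0.996, -0.038]]
force: [-0.0, -0.3, 0.0]
finger_gap: 0.294
[ 0.59090186 -0.22046983  0.18449414]
```

View pics/w16.png

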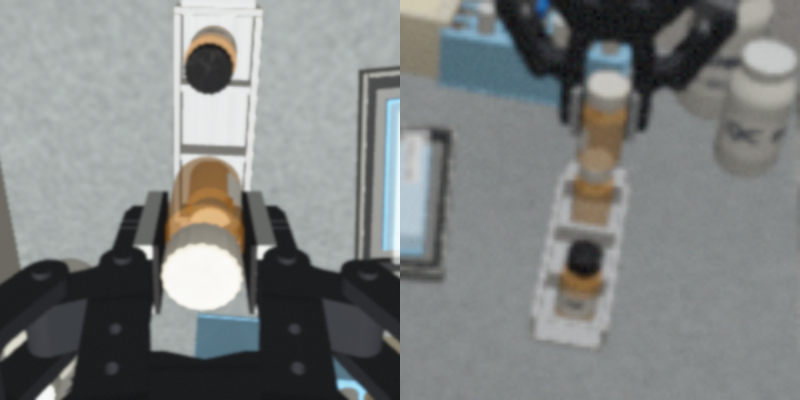

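```bash
python3 - <<'E'
from h import *
w=manip.camera_info('wrist');f=lambda u,v:(170+u*.75,100+v*.75)
tz=manip.sense()['tool_pos'][2]
print('cross walls',onz(w,*f(213,86),.097),onz(w,*f(213,154),.097),'sides',onz(w,*f(174,150),.097),onz(w,*f(253,150),.097))
print('vial bot',[onz(w,*f(u,v),tz-.002) for u,v in((206,157),(169,190),(244,190))])
print('cap',[onz(w,*f(u,v),tz+.056) for u,v in((161,268),(244,268),(203,312))])
E
```

```text
cross walls [ 0.57417314 -0.2190991   0.097     ] [ 0.61674078 -0.21896891  0.097     ] sides [ 0.61440837 -0.24245226  0.097     ] [ 0.61376568 -0.19507818  0.097     ]
vial bot [array([ 0.57743702, -0.22010285,  0.18257786]), array([ 0.59252771, -0.23520412,  0.18257786]), array([ 0.59198423, -0.20478974,  0.18257786])]
cap [array([ 0.58399545, -0.23070305,  0.24057786]), array([ 0.58336417, -0.20755957,  0.24057786]), array([ 0.59952463, -0.21902477,  0.24057786])]
```

```bash
python3 -m creep '{"hand":[0.1,0.1,0.1,0.1,0.1],"slide":[[0.3,0.05,0],[0,0,-0.5],[0,0,-1],[0,0,-1],[0,0,-0.4]],"roll":[0,0,0,0,0]}';python3 -m creep '{"hand":[0.1,0.1,0.1,0.1,0.1],"slide":[[0,0,-0.2],[0,0,0],[0,0,0],[0,0,0],[0,0,0]],"roll":[0,0,0,0,0]}'
```

```text
time_s: 44.05
tool_pos: [0.5974, -0.2195, 0.1241]
orientation: [[0.997, 0.078, 0.005], [-0.002, -0.039, 0.999], [0.078, -0.996, -0.038]]
force: [-0.6, -0.3, -0.4]
finger_gap: 0.294
time_s: 44.68
tool_pos: [0.5979, -0.2197, 0.1211]
orientation: [[0.997, 0.079, 0.005], [-0.002, -0.039, 0.999], [0.079, -0.996, -0.039]]
force: [-0.3, 0.3, -0.9]
finger_gap: 0.296
```

```bash
python3 -m creep '{"hand":[0.1,0.1,0.1,0.1,0.1],"slide":[[0,0,-0.5],[0,0,-0.5],[0,0,-0.4],[0,0,-0.3],[0,0,-0.1]],"roll":[0,0,0,0,0]}'
```

```text
time_s: 45.3
tool_pos: [0.5975, -0.2196, 0.0819]
orientation: [[0.997, 0.078, 0.005], [-0.002, -0.039, 0.999], [0.078, -0.996, -0.039]]
force: [0.0, 0.3, -0.0]
finger_gap: 0.293
```

```bash
python3 -m creep '{"hand":[0.1,0.1,0.1,0.1,0.1],"slide":[[0,0,-0.1],[0,0,0],[0,0,0],[0,0,0],[0,0,0]],"roll":[0,0,0,0,0]}'
```

```text
time_s: 45.92
tool_pos: [0.5984, -0.2199, 0.0813]
orientation: [[0.997, 0.081, 0.005], [-0.002, -0.04, 0.999], [0.081, -0.996, -0.04]]
force: [0.7, 0.3, -0.6]
finger_gap: 0.294
```

```bash
python3 -m creep '{"hand":[0.1,0.1,0.1,0.1,0.1],"slide":[[0,0,-0.1],[0,0,0],[0,0,-0.05],[0,0,0],[0,0,0]],"roll":[0,0,0,0,0]}'
```

```text
time_s: 46.55
tool_pos: [0.5997, -0.2202, 0.0809]
orientation: [[0.996, 0.085, 0.005], [-0.001, -0.042, 0.999], [0.085, -0.996, -0.041]]
force: [0.4, 0.2, 2.9]
finger_gap: 0.292
```

Contact (2.9 N) at the expected height; release.

```bash
python3 -m creep '{"hand":[0.2,0.45,0.45,0.45,0.45],"slide":[[0,0,0],[0,0,0],[0,0,0],[0,0,0.3],[0,0,0.8]],"roll":[0,0,0,0,0]}';python3 -m creep '{"hand":[0.5,0.5,0.5,0.6,0.6],"slide":[[0,0,1],[0,0,1],[0,0,1],[0,0,1],[0,0,1]],"roll":[0,0,0,0,0]}'; python3 -m creep '{"hand":[0.6,0.6,0.6,0.6,0.6],"slide":[[-1,1,1],[-1,1,0],[-1,1,0],[-1,1,0],[-1,1,0]],"roll":[0,0,0,0,0]}'; python3 -m creep '{"hand":[0.6,0.6,0.6,0.6,0.6],"slide":[[-0.5,1,0],[-0.5,1,0],[-0.5,1,0],[-0.5,1,0],[-0.5,1,0]],"roll":[0,0,0,0,0]}'
python3 - <<'E'
from h import *
a=manip.camera('top')[:,:,::-1];b=manip.camera('side')[:,:,::-1]
cv2.imwrite('pics/e1s.png',b);cv2.imwrite('pics/e1t.png',a)
cv2.imwrite('pics/e1.png',np.hstack([cv2.resize(a[90:290,190:390+80],(400,286)),cv2.resize(b[130:330,170:450],(400,286))]))
E
```

```text
time_s: 47.18
tool_pos: [0.5987, -0.2198, 0.1016]
orientation: [[0.997, 0.082, 0.005], [-0.002, -0.04, 0.999], [0.082, -0.996, -0.04]]
force: [-0.9, 0.4, 0.3]
finger_gap: 0.453
time_s: 47.8
tool_pos: [0.5984, -0.2196, 0.2061]
orientation: [[0.997, 0.082, 0.005], [-0.002, -0.04, 0.999], [0.082, -0.996, -0.04]]
force: [-0.1, 0.2, -0.2]
finger_gap: 0.602
time_s: 48.42
tool_pos: [0.497, -0.1186, 0.2298]
orientation: [[0.996, 0.086, 0.007], [-0.003, -0.042, 0.999], [0.086, -0.995, -0.042]]
force: [0.0, 0.3, -0.2]
finger_gap: 0.601
time_s: 49.05
tool_pos: [0.4451, -0.0134, 0.2311]
orientation: [[0.996, 0.088, 0.007], [-0.004, -0.042, 0.999], [0.088, -0.995, -0.042]]
force: [0.5, -0.3, 0.8]
finger_gap: 0.597
```

View pics/e1.png

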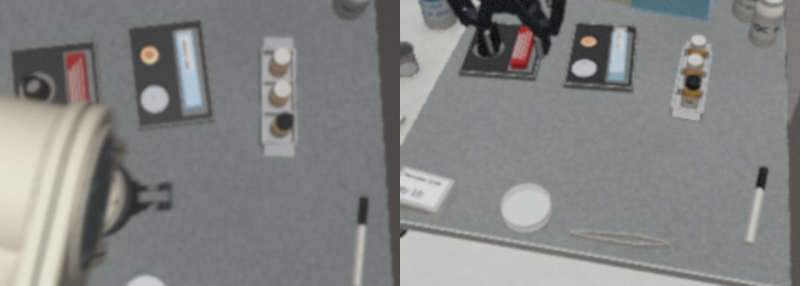

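```bash
python3 -m creep '{"hand":[0.6,0.6,0.6,0.6,0.6],"slide":[[-0.5,-1,0],[-0.5,-1,0],[-0.5,-1,0],[-0.5,-1,0],[-0.5,-1,0]],"roll":[0,0,0,0,0]}'
python3 - <<'E'
from h import *
a=manip.camera('top')[:,:,::-1];b=manip.camera('side')[:,:,::-1]
cv2.imwrite('pics/e2t.png',a);cv2.imwrite('pics/e2s.png',b)
cv2.imwrite('pics/e2.png',np.hstack([cv2.resize(a[95:205,190:410],(800,400))]))
cv2.imwrite('pics/e3.png',np.hstack([cv2.resize(b[130:240,200:420],(800,400))]))
E
sed -e 's/top0/e2t/' meas.py | grep -v "^comps" > m3.py; cat >> m3.py <<'E'
comps(((H<8)|(H>172))&(S>80),230,262,110,190,'hex',.100)
comps((H>95)&(H<115)&(S>35)&(V>150)|((mn>165)),308,340,100,178,'neb',.099)
comps((mn>165)&(mx-mn<60),370,405,110,180,'cap',.137)
comps((mx<65),370,405,150,205,'blackcap',.137)
comps((mx<60),200,232,130,172,'loupe',.088)
comps((mn>150),425,455,225,295,'markerwhite',.086)
comps((mx<80),425,455,225,295,'markerblk',.086)
E
python3 m3.py
```

```text
time_s: 49.78
tool_pos: [0.3957, -0.1148, 0.2315]
orientation: [[0.996, 0.089, 0.0], [0.004, -0.043, 0.999], [0.089, -0.995, -0.043]]
force: [0.2, 0.4, -0.7]
finger_gap: 0.601
hex ctr 619.9 56.6 size 88.5 26.1 longaxis deg 5.8 px (236, 127, 17, 44)
neb ctr 636.5 -94.3 size 111.1 23.6 longaxis deg 7.0 px (313, 112, 19, 55)
cap ctr 601.2 -216.7 size 24.6 20.6 longaxis deg 5.5 px (382, 143, 12, 14)
cap ctr 647.6 -214.6 size 30.2 31.3 longaxis deg -1.1 px (377, 118, 17, 17)
blackcap ctr 554.2 -218.1 size 18.6 17.0 longaxis deg 88.9 px (384, 170, 11, 10)
loupe ctr 611.5 112.4 size 24.6 32.4 longaxis deg -50.7 px (208, 146, 17, 16)
markerwhite ctr 380.6 -317.5 size 9.1 80.0 longaxis deg -8.3 px (438, 248, 8, 43)
markerblk ctr 442.0 -325.5 size 10.9 33.8 longaxis deg -8.5 px (441, 228, 7, 18)
```

View pics/e2.png

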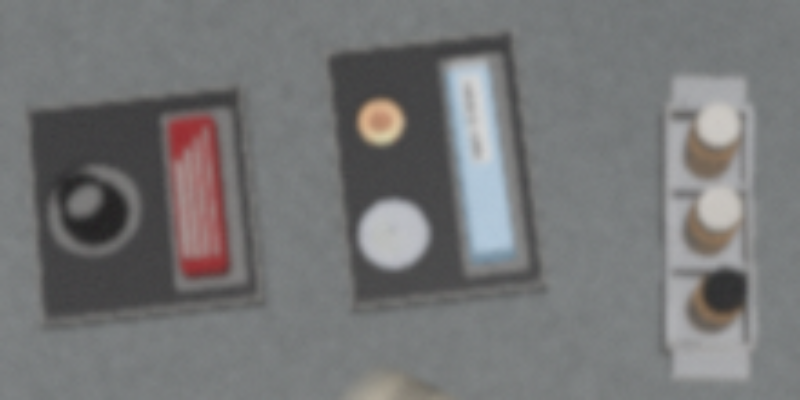

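View pics/e3.png

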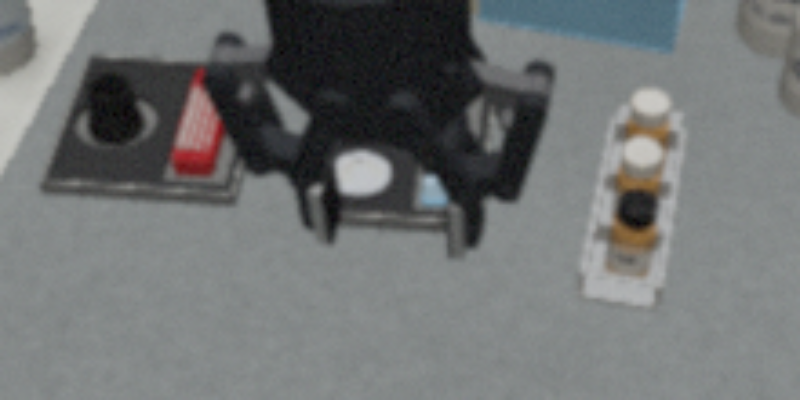

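```bash
python3 -c "
from bench import manip
print(manip.close_job(), manip.sense()['time_s'])"
```

```text
the job is handed in; nothing more can be done
the job is handed in; nothing more can be done
```

All five things are put away, and I handed the job in at about 50 s of the 106 s allowed. The loupe is in the round pocket, the hex keys are in the tool-tray slot, and the nebuliser case is in the spares slot. The two white-capped vials stand in the end and middle rack cells.

**Last checks, on the top and side pictures:**
- **Hex keys:** about 3 mm from the slot centre.
- **Nebuliser case:** about 4 mm from the slot centre.
- **Loupe:** upright, its foot well inside the pocket.
- **Vials:** all three stand in their cells.
- **Marker pen:** reads the same as at the start, to within 1 mm.

**What went wrong or disagreed:**
- **Missed grasp:** my first close on the case shut above it. In the pictures the pad ends sat about 20–25 mm above the given TCP, so I went lower and gripped it cleanly the second time.
- **Rack position:** my first mask put the cells about 3 mm too far in x. The wrist and top views of the cell walls agreed with each other, so I used those.
- **Tool tilt:** the tool slowly drifted to a tilt of about 0.09 rad, which I could not correct.
- **Mask readings:** in the last check the end cap's mask merged with the rack wall, and the loupe's mask caught only part of it. I judged those two by eye.
- **Seating:** I did not measure seating heights in the pictures. I judged them from tool height at release. A contact force showed for the loupe and both vials, but no clear one for the case or the hex keys.

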